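# Clamp down a slotted clamp rack and hang its arms

## Robot

A 6-joint arm with a two-finger parallel gripper is mounted at the origin on the work surface. World frame = base frame: x ahead of the robot, y to its left, z up, the work surface at z = 0. Lengths are in m, angles in rad, forces in N, time in s.
With the tool pointing down it reaches from about 0.35 to 0.85 m from the base axis. Payload 8.1 kg.
Tool frame: the origin (TCP) lies midway between the tips of the shut fingers; the grasp point (between the pads) lies 19 mm behind it (robot.grip_point_offset is the distance from the TCP to the grasp point, in m); z points along the fingers, y is the line along which they close (so a half turn about z gives the same grasp; the last joint's range is limited). The gripper opens to 93 mm and grips with 3 to 60 N. Pads are 15 mm wide; open, the fingers measure 128 mm over their backs; the gripper's body (75 mm by 188 mm) begins 65 mm behind the grasp point.
Start: joints at [-1.216, 0.13, 1.488, -0, 1.523, -0.085], TCP at [0.255, -0.543, 0.219] pointing down, gripper open.
Joint ranges: [-2.96, 2.96], [-0.89, 2.26], [0.02, 2.5], [-1.34, 4.48], [0, 2.73], [-2.66, 2.66]. Speed limits (rad/s): [2.39, 2.39, 2.79, 3.14, 3.14, 3.14].

## Interface

Orientations are given as a rotation vector (axis times angle).
In Python, from plant import robot, read_camera, job gives the robot as it stands.
- The arm moves only by the shell command python3 -m inch 'ROWS' [FORCE]. ROWS is JSON, one flat list of numbers, 5 for each row, row after row: the shift along the world's x, y, z in mm, then the turn about the world's z in degrees, then the opening in per cent of the stroke, from 0 (shut) to 100 (fully open). In form: [dx, dy, dz, yaw, hand, dx, dy, dz, yaw, hand, ...]. A call has 1 to 10 rows; each row is the pose to reach, as a shift and turn from the pose commanded when the call began; what a row does not reach only later rows make up. A row lasts 1/12 s, in which the tool goes at most 41.7 mm and 7.16 degrees, less where a joint would pass 70% of its speed; a pose out of reach is approached as far as the arm can. A call with a gripper value outside its range is refused whole. The fingers move at their own pace and stop on an object; FORCE is the grip in N (left out, the last holds). Time passes only in rows, so rows that repeat a pose let the fingers close. It gives the time, the measured TCP pose, the force, the opening and the grip force at its end, in the units of the state.
- robot.read_state(): the state, without advancing time (a new reading comes with each control period).
- read_camera(name): name is "scene" or "top" or "wrist"; returns a dict with "image" (420x560x3 uint8, blue, green, red), "K" (3x3 intrinsics, pixels), "D" ([k1, k2, p1, p2, k3] as OpenCV has them; the pictures are not rectified), "extrinsics" (4x4, takes a point from world to camera coordinates); the wrist camera has in their place "mount" (4x4, takes a point from camera to tool coordinates, whose origin is the TCP and whose axes are the flange's). Camera axes: x right, y down, z forward; pixel columns grow to the right and rows downward; lengths in m; the calibration is good to about 2 mm. A picture is of the moment at which its call begins: read the wrist's pose just before it. There is no depth.
- job.close_job(): hands the job in; it is judged then, once.
The state is a dict: "t": time; "q": joint angles; "dq": joint speeds; "joint_torque": joint torques, N m; "tool_pos": TCP position; "orientation": TCP orientation; "force": force on the tool from outside, world axes, zero at the start; "wrist_torque": the same for the moment, N m; "opening": finger opening in m; "gripper_force": force on a finger pad.
Only numpy, scipy, OpenCV 4.12 (cv2) and the standard library are available. Lean on these libraries where they do the work, as an engineer would, in place of code of your own. Each camera call takes 0.05 s, during which the arm holds its last target. There are 200 camera calls.

## Task

Get the slotted clamp rack on the joiner's bench ready for use. First wind the collar on its foot clockwise until it is tight (pointer round at the index post), using the loose steel bar in the collar's holes, moved on from hole to hole in at least two pulls, and never turning the collar with the fingers; only then press the hooks of every hanger arm into the upper two slots of a free column and down until the arm is fully engaged and level. Finally have the bar lying back in its wooden rest, and leave the glue bottle, the notched block and the screwdriver where they are.

Things in the scene. Friction and masses are not known exactly. Their poses are not given: they have to be found in the camera images.
- rack: Fixed grey slotted steel panel on a plywood foot; place and yaw vary. Origin on the bench under the middle of its front face; z up, y along the panel; the face, at x = 0, looks along -x. Panel 300 mm wide, 6 mm thick, 18 to 200 mm above the bench, open behind. Foot 18 mm thick, 70 mm wide, to x = -280 mm (160 mm wide from x = -175 mm). Collar axis at x = -220 mm, y = 0
- seat0 (a point): In the panel's face, middle of the bottom edge of the upper slot of column 0 (rack y = -95 mm), 156 mm above the bench; a hung arm's hook point lies here. Each column has three slots 18 mm wide, 28 mm high, with bottom edges 76, 116 and 156 mm above the bench. Any arm fits any column
- seat1 (a point): In the panel's face, middle of the bottom edge of the upper slot of column 1 (rack y = 0 mm), 156 mm above the bench; a hung arm's hook point lies here. Each column has three slots 18 mm wide, 28 mm high, with bottom edges 76, 116 and 156 mm above the bench. Any arm fits any column
- seat2 (a point): In the panel's face, middle of the bottom edge of the upper slot of column 2 (rack y = 95 mm), 156 mm above the bench; a hung arm's hook point lies here. Each column has three slots 18 mm wide, 28 mm high, with bottom edges 76, 116 and 156 mm above the bench. Any arm fits any column
- index_post (a point): Top of the fixed index post, 12 mm square, 70 mm above the bench, on the panel's side of the collar; the collar's pointer is at it when tight
- guard0 (a point): Top of a fixed guard post, 16 mm diameter, 80 mm above the bench, 60 mm from the collar's axis. Seen from above the two stand 68 degrees either side of a line that is 20 degrees anticlockwise of the rack's -x direction; an inserted bar can swing between them about 50 degrees either side of that line
- guard1 (a point): Top of a fixed guard post, 16 mm diameter, 80 mm above the bench, 60 mm from the collar's axis. Seen from above the two stand 68 degrees either side of a line that is 20 degrees anticlockwise of the rack's -x direction; an inserted bar can swing between them about 50 degrees either side of that line
- collar (a joint): Turn of the collar in rad, growing clockwise seen from above; starts between 0 and 0.6, runs tight against a stop at 3.7, counts as tight above 3.55. Does not rise or sink; stays where it is left; takes about 0.2 N m to turn
- ring_center (a point): Middle of the steel collar, on its axis, 48 mm above the bench; its frame turns with the collar, z up. Collar 90 mm diameter, 30 to 66 mm above the bench, on a stud 24 mm thick with its top 90 mm above the bench. Six level radial holes in the rim at 0, 60, .. 300 degrees from x: 18 mm wide, 18 mm high, 25 mm deep, 48 mm above the bench. Dark pointer on top, 212 degrees anticlockwise from x
- bar: Loose steel bar, 12 mm square, 160 mm long along its x axis, origin at its middle, 0.18 kg; the last 6 mm at each end are reduced to 9 mm square. Starts in its rest, its middle 36 mm above the bench. Either end may be used
- bar_end_a (a point): End of the bar at +x (80 mm from its middle)
- bar_end_b (a point): End of the bar at -x (80 mm from its middle)
- rest: Fixed wooden rest for the bar; place and yaw vary. 130 (x) x 60 (y) mm, base 8 mm thick; two saddles 20 mm long at x = -50 and +50 mm carry the bar's underside 30 mm above the bench, in a channel along x, 32 mm wide between cheeks 10 mm high. Origin on the bench below its middle. Between the saddles 80 mm are free for fingers
- rest_seat (a point): Where the bar's middle lies when it is in its rest, 36 mm above the bench (bar along the rest's x axis)
- arm0: Loose hanger arm (2 or 3 are present, all alike), about 0.24 kg, at first standing on its flat underside. Origin on the underside; x along the arm towards its hooks, z up. Wooden bar from x = -90 to +55 mm, 34 mm wide, 32 mm high; pin 22 mm high on top at x = -78 mm; steel back plate x = 55 to 61 mm, 34 mm wide, 72 mm high, with two hooks. Hung, its underside is 100 mm above the bench
- arm1: Loose hanger arm (2 or 3 are present, all alike), about 0.24 kg, at first standing on its flat underside. Origin on the underside; x along the arm towards its hooks, z up. Wooden bar from x = -90 to +55 mm, 34 mm wide, 32 mm high; pin 22 mm high on top at x = -78 mm; steel back plate x = 55 to 61 mm, 34 mm wide, 72 mm high, with two hooks. Hung, its underside is 100 mm above the bench
- arm2: Loose hanger arm (2 or 3 are present, all alike), about 0.24 kg, at first standing on its flat underside. Origin on the underside; x along the arm towards its hooks, z up. Wooden bar from x = -90 to +55 mm, 34 mm wide, 32 mm high; pin 22 mm high on top at x = -78 mm; steel back plate x = 55 to 61 mm, 34 mm wide, 72 mm high, with two hooks. Hung, its underside is 100 mm above the bench
- hook0 (a point): Hook point of arm 0: x = 61, y = 0, z = 56 mm, back of the plate under the upper neck; meets a seat when hung. Two hooks 10 mm wide reach to x = 75 mm: necks 8 mm high, undersides at z = 16 and 56 mm, each with a lip (x = 70 to 75 mm) hanging 10 mm below its neck. The hooks enter the slots with the arm 10 to 20 mm above its hung height
- hook1 (a point): Hook point of arm 1: x = 61, y = 0, z = 56 mm, back of the plate under the upper neck; meets a seat when hung. Two hooks 10 mm wide reach to x = 75 mm: necks 8 mm high, undersides at z = 16 and 56 mm, each with a lip (x = 70 to 75 mm) hanging 10 mm below its neck. The hooks enter the slots with the arm 10 to 20 mm above its hung height
- hook2 (a point): Hook point of arm 2: x = 61, y = 0, z = 56 mm, back of the plate under the upper neck; meets a seat when hung. Two hooks 10 mm wide reach to x = 75 mm: necks 8 mm high, undersides at z = 16 and 56 mm, each with a lip (x = 70 to 75 mm) hanging 10 mm below its neck. The hooks enter the slots with the arm 10 to 20 mm above its hung height
- glue: White glue bottle, 60 mm diameter, 160 mm high, origin under its middle; a bystander
- block: Beech joint block with a notch, 70 x 90 x 60 mm, origin under its middle; a bystander
- screwdriver: Wooden-handled screwdriver, 240 mm long, lying on the bench; a bystander
Mind the look-alikes: they are no part of the job. What is shaped like the arm0 but turquoise is not meant. What is shaped like the arm1 but blue is not meant.

How it is judged:
On the way, in this order (a step that is already met when the one before it is completed fails the run):
1. the collar is turned past 0.9 rad with the bar's end in one of its holes (distance between any of bar_end_a, bar_end_b and ring_center below 0.036 m and value of joint collar above 0.9 rad), for 0.1 s.
2. the bar is drawn out of the hole (distance between each of bar_end_a, bar_end_b and ring_center above 0.05 m), for 0.1 s.
3. the collar is tight, with the bar's end in one of its holes (distance between any of bar_end_a, bar_end_b and ring_center below 0.036 m and value of joint collar above 3.55 rad), for 0.1 s.
4. then the first hanger arm is hung (((distance between hook0 and seat0 below 0.009 m or distance between hook0 and seat1 below 0.009 m or distance between hook0 and seat2 below 0.009 m) or (distance between hook1 and seat0 below 0.009 m or distance between hook1 and seat1 below 0.009 m or distance between hook1 and seat2 below 0.009 m) or (distance between hook2 and seat0 below 0.009 m or distance between hook2 and seat1 below 0.009 m or distance between hook2 and seat2 below 0.009 m))), for 0.2 s.
At the end, for the whole second after the job is handed in: Collar at 3.55 rad or more; each arm present hangs with its hook point within 9 mm of some seat, square to the panel and level within 0.15 rad; the bar in its rest: middle within 30 mm of the seat point, 30 to 44 mm above the bench, along the rest within 0.2 rad; all at rest (value of joint collar above 3.55 rad and (distance between hook0 and seat0 below 0.009 m or distance between hook0 and seat1 below 0.009 m or distance between hook0 and seat2 below 0.009 m) and angle between the x axis of each of arm0, arm1, arm2 and the x axis of rack, either way round below 0.15 rad and angle between each of arm0, arm1, arm2's own z axis and vertical below 0.15 rad and linear speed of each of arm0, arm1, arm2, bar below 0.02 m/s and (distance between hook1 and seat0 below 0.009 m or distance between hook1 and seat1 below 0.009 m or distance between hook1 and seat2 below 0.009 m) and (distance between hook2 and seat0 below 0.009 m or distance between hook2 and seat1 below 0.009 m or distance between hook2 and seat2 below 0.009 m) and distance between bar and rest_seat below 0.03 m and angle between the x axis of bar and the x axis of rest, either way round below 0.2 rad and height (world z) of bar between 0.03 and 0.044 m); the robot touches nothing.
It fails at once if the glue bottle is pushed more than 30 mm away (distance of glue from where it was at the start of the episode above 0.03 m).
It fails at once if the notched block is pushed more than 30 mm away (distance of block from where it was at the start of the episode above 0.03 m).
It fails at once if the screwdriver is pushed more than 30 mm away (distance of screwdriver from where it was at the start of the episode above 0.03 m).
It fails at once if the fingers press on the collar with more than 6 N (contact force between the fingers and collar above 6 N).
Of arm0, arm1, arm2 only 2 to 3 are there at a start; the rules pass over those that are not, and their reading is None.
At some moment in a run one of arm0, arm1, arm2 may be knocked a few centimetres aside while the robot is not near it.
It also fails if it takes over 210 s, if anything falls off the work surface, if the arm or the gripper's body presses on something with over 40 N, if the wrist force passes 120 N, or if a joint passes its speed limit or range.

## Working session

There is one attempt and no reset: what is moved stays moved. The work goes in short steps, Python scripts to look and compute and a shell command to move; the robot and the scene stay as the last step left them, time stands still between calls to the robot, and variables do not carry over. Pictures are saved under pics/ and viewed, at most 14 in all, crops included, and the job is handed in when it is done.

```bash
ls; mkdir -p pics; python3 - <<'E'
from plant import robot, read_camera, job
import cv2,numpy as np
for n in("scene","top"):
    c=read_camera(n); cv2.imwrite(f"pics/{n}0.png",c["image"]); print(n,c["K"],c["D"],np.round(c["extrinsics"],4).tolist())
s=robot.read_state(); print(s, robot.grip_point_offset)
w=read_camera("wrist"); print(w["K"],w["D"],w["mount"])
E
```

```text
pics
scene [[382.87547477   0.         283.80606155]
 [  0.         382.87547477 209.48316874]
 [  0.           0.           1.        ]] [0.00606996 0.         0.         0.         0.        ] [[-0.8089, 0.5877, 0.0169, 0.502], [0.3439, 0.4963, -0.7972, -0.1105], [-0.4769, -0.639, -0.6035, 1.3286], [0.0, 0.0, 0.0, 1.0]]
top [[407.73544166   0.         272.76940969]
 [  0.         407.73544166 202.61219658]
 [  0.           0.           1.        ]] [0.03179589 0.         0.         0.         0.        ] [[-0.0277, -0.9995, -0.0181, -0.0001], [-0.9983, 0.0286, -0.0505, 0.5938], [0.051, 0.0166, -0.9986, 1.0471], [0.0, 0.0, 0.0, 1.0]]
{'t': 0.1, 'q': array([-1.21636789e+00,  1.31070603e-01,  1.48915885e+00, -1.34145174e-05,
        1.52299942e+00, -8.53718928e-02]), 'dq': array([-8.04670477e-04, -4.55787441e-04, -1.89417841e-03,  6.43493360e-04,
       -1.90971323e-04, -2.45960539e-05]), 'joint_torque': array([ 8.14414470e-04, -5.61339819e+01, -4.93097985e+01,  7.69951427e-02,
        2.91753252e-02, -7.51981338e-05]), 'tool_pos': array([ 0.2553093 , -0.54240955,  0.21770766]), 'orientation': array([-3.06435982e+00, -6.84930192e-01,  3.65384439e-04]), 'force': array([-0.28366895,  0.07951266, -0.30918804]), 'wrist_torque': array([0.02675703, 0.02983247, 0.01402545]), 'gripper_force': 0.0, 'opening': 0.0933952157631888} 0.0188
[[357.75368509   0.         277.88884872]
 [  0.         357.75368509 208.56006431]
 [  0.           0.           1.        ]] [-0.05962385  0.          0.          0.          0.        ] [[ 4.52840760e-06 -9.54356176e-01 -2.98670870e-01  8.25272543e-02]
 [ 9.99999261e-01 -3.58708103e-04  1.16135764e-03  1.99676348e-04]
 [-1.21548450e-03 -2.98670655e-01  9.54355470e-01 -1.66479110e-01]
 [ 0.00000000e+00  0.00000000e+00  0.00000000e+00  1.00000000e+00]]
```

View pics/scene0.png

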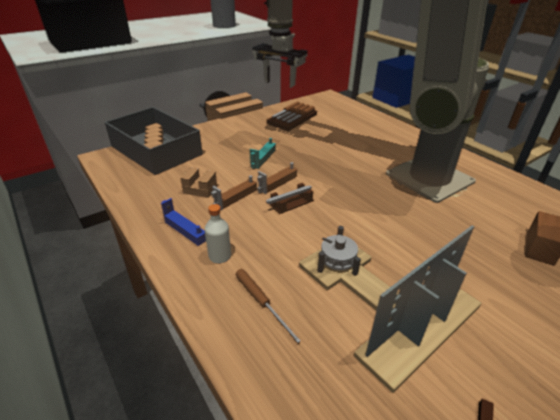

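View pics/top0.png

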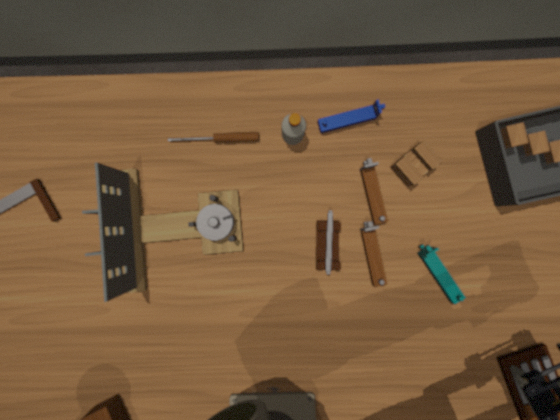

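```bash
cat > h.py <<'E'
import cv2,numpy as np
from scipy.spatial.transform import Rotation as R
from plant import robot, read_camera, job
def grab(n,f=None):
    s=robot.read_state(); c=read_camera(n)
    if n=="wrist":
        T=np.eye(4);T[:3,:3]=R.from_rotvec(s["orientation"]).as_matrix();T[:3,3]=s["tool_pos"]
        c["E"]=np.linalg.inv(T@np.array(c["mount"]))
    else: c["E"]=np.array(c["extrinsics"])
    if f: cv2.imwrite(f"pics/{f}.png",c["image"])
    return c
def ray(c,uv):
    u=cv2.undistortPoints(np.array(uv,float).reshape(-1,1,2),c["K"],np.array(c["D"])).reshape(-1,2)
    d=np.c_[u,np.ones(len(u))]@c["E"][:3,:3]
    return -c["E"][:3,:3].T@c["E"][:3,3],d
def onz(c,uv,z):
    o,d=ray(c,uv); return o+d*((np.atleast_1d(z)-o[2])/d[:,2])[:,None]
def proj(c,p):
    p=np.array(p,float).reshape(-1,3)
    return cv2.projectPoints(p,cv2.Rodrigues(c["E"][:3,:3])[0],c["E"][:3,3],c["K"],np.array(c["D"]))[0].reshape(-1,2)
def tool():
    s=robot.read_state(); M=R.from_rotvec(s["orientation"]).as_matrix()
    return s["tool_pos"],np.degrees(np.arctan2(M[1,1],M[0,1])),M
def mask(im,lo,hi): return cv2.inRange(cv2.cvtColor(im,cv2.COLOR_BGR2HSV),lo,hi)
def view(im,box,s,f):
    x0,y0,x1,y1=box; cv2.imwrite(f"pics/{f}.png",cv2.resize(im[y0:y1,x0:x1],None,fx=s,fy=s,interpolation=cv2.INTER_CUBIC))
E
python3 - <<'E'
from h import *
c=grab("top")
P=lambda uv,z:print(uv,z,np.round(onz(c,uv,z)[:,:],3).tolist())
P([215,223],.09);P([330,212],.036);P([328,275],.036)
P([367,165],.032);P([379,222],.032);P([366,227],.032);P([379,284],.032)
P([100,165],.2);P([106,297],.2);P([137,170],.018);P([145,298],.018)
P([294,128],.08);P([412,165],.05);P([258,137],.02)
print(tool())
E
```

```text
[215, 223] 0.09 [[0.544, 0.123, 0.09]]
[330, 212] 0.036 [[0.564, -0.162, 0.036]]
[328, 275] 0.036 [[0.406, -0.151, 0.036]]
[367, 165] 0.032 [[0.682, -0.261, 0.032]]
[379, 222] 0.032 [[0.536, -0.285, 0.032]]
[366, 227] 0.032 [[0.524, -0.252, 0.032]]
[379, 284] 0.032 [[0.38, -0.279, 0.032]]
[100, 165] 0.2 [[0.676, 0.352, 0.2]]
[106, 297] 0.2 [[0.393, 0.34, 0.2]]
[137, 170] 0.018 [[0.689, 0.336, 0.018]]
[145, 298] 0.018 [[0.358, 0.318, 0.018]]
[294, 128] 0.08 [[0.773, -0.075, 0.08]]
[412, 165] 0.05 [[0.676, -0.369, 0.05]]
[258, 137] 0.02 [[0.766, 0.017, 0.02]]
(array([ 0.25535407, -0.5425414 ,  0.21795658]), np.float64(-64.7995025230506), array([[ 9.04823399e-01,  4.25786838e-01, -4.29896614e-04],
       [ 4.25787045e-01, -9.04822697e-01,  1.13152835e-03],
       [ 9.28096638e-05, -1.20687774e-03, -9.99999267e-01]]))
```

```bash
python3 -m inch '[0,0,100,60,100, 225,343,100,151,100, 225,343,100,151,100, 225,343,100,151,100, 225,343,100,151,100, 225,343,100,151,100, 225,343,100,151,100, 225,343,100,151,100, 225,343,100,151,100, 225,343,100,151,100]'; python3 -m inch '[0,0,0,0,100,0,0,0,0,100,0,0,0,0,100,0,0,0,0,100,0,0,0,0,100,0,0,0,0,100,0,0,0,0,100,0,0,0,0,100,0,0,0,0,100,0,0,0,0,100]'; python3 -c "
from h import *
print(tool()[:2])"
```

```text
t: 1.03
tool_pos: [0.4597, -0.2305, 0.3134]
orientation: [2.078, 2.356, 0.0]
force: [0.5, -1.4, 0.4]
opening: 0.0928
gripper_force: 0.0
t: 1.87
tool_pos: [0.459, -0.2327, 0.3131]
orientation: [-2.086, -2.349, 0.0]
force: [-0.5, -0.6, 0.1]
opening: 0.0927
gripper_force: 0.0
(array([ 0.45898989, -0.23266952,  0.31309215]), np.float64(6.789551372076723))
```

```bash
python3 -m inch '[20,35,5,79,100,20,35,5,79,100,20,35,5,79,100,20,35,5,79,100,20,35,5,79,100,20,35,5,79,100,20,35,5,79,100,20,35,5,79,100,20,35,5,79,100,20,35,5,79,100]'; python3 -m inch '[0,0,0,7,100,0,0,0,7,100,0,0,0,7,100]'; python3 -c "
from h import *
print(tool()[:2]);grab('wrist','w1')"
```

```text
t: 2.7
tool_pos: [0.4791, -0.1974, 0.3181]
orientation: [-0.307, -3.127, -0.0]
force: [-0.3, -0.0, -0.2]
opening: 0.093
gripper_force: 0.0
t: 2.95
tool_pos: [0.4791, -0.1974, 0.3181]
orientation: [-0.131, -3.139, -0.0]
force: [0.5, 1.1, -1.0]
opening: 0.093
gripper_force: 0.0
(array([ 0.47911659, -0.19743921,  0.31809199]), np.float64(85.21268033901866))
```

View pics/w1.png

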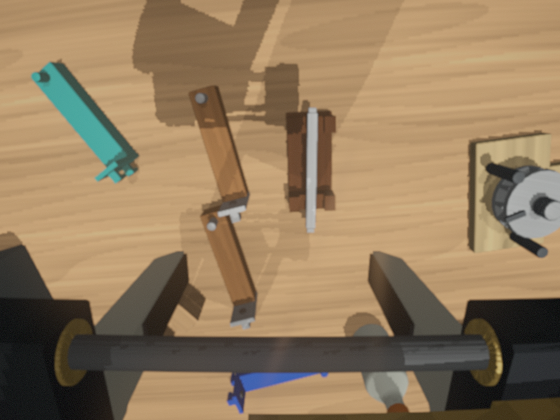

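```bash
python3 - <<'E'
from h import *
c=grab("wrist"); im=c["image"]
view(im,(180,80,345,335),2.3,"w1c")
P=lambda uv,z:np.round(onz(c,uv,z)[:,:2]*1000,1).tolist()
hsv=cv2.cvtColor(im,cv2.COLOR_BGR2HSV)
m=cv2.inRange(hsv,(0,0,110),(180,70,255)); m[:, :295]=0; m[:,330:]=0; m[:90]=0; m[245:]=0
n,l,st,ce=cv2.connectedComponentsWithStats(m); i=1+np.argmax(st[1:,4]); 
r=cv2.minAreaRect(np.argwhere(l==i)[:,::-1].astype(np.float32)); b=cv2.boxPoints(r); print(r); print("bar",P(b,.042))
g=cv2.inRange(hsv,(0,60,30),(25,255,140))  # brown
cs,_=cv2.findContours(g,cv2.RETR_EXTERNAL,cv2.CHAIN_APPROX_SIMPLE)
for q in cs:
    if cv2.contourArea(q)>600:
        r=cv2.minAreaRect(q); print(np.round(r[0]),np.round(r[1]),round(r[2]),P(cv2.boxPoints(r),.032))
print(P([[288,112],[335,112],[335,212],[288,212]],.03))
E
```

```text
((311.5697937011719, 169.5113983154297), (11.35772705078125, 125.13496398925781), 1.1457629203796387)
bar [[568.1, -170.7], [408.8, -157.6], [410.1, -144.1], [569.7, -155.7]]
[404. 394.] [ 49. 311.] 90 [[795.9, -272.4], [851.7, 233.9], [964.4, 257.6], [898.2, -284.0]]
[453. 324.] [194. 105.] 14 [[773.1, -118.9], [606.2, -79.9], [710.5, 207.1], [907.7, 199.8]]
[189. 326.] [394. 147.] 6 [[791.2, -717.5], [537.6, -596.4], [644.8, -50.4], [918.3, -69.4]]
[498. 178.] [52. 69.] 36 [[530.9, 34.3], [461.0, 83.5], [505.3, 145.7], [579.5, 97.0]]
[484. 176.] [ 60. 139.] 32 [[566.8, -11.4], [419.1, 77.0], [463.1, 149.5], [620.6, 63.9]]
[326. 159.] [ 18. 100.] 1 [[540.6, -153.3], [412.5, -145.0], [414.5, -122.7], [542.9, -129.1]]
[224. 109.] [232. 171.] 84 [[272.2, -356.3], [273.3, -159.6], [550.3, -147.8], [555.7, -380.1]]
[[413.4, -180.7], [418.1, -122.8], [547.8, -127.9], [542.5, -190.5]]
```

View pics/w1c.png

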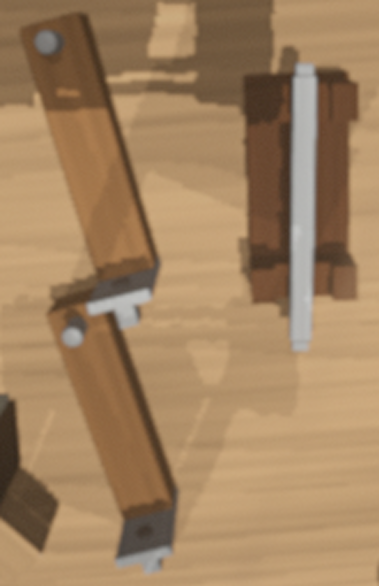

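```bash
python3 -m inch '[20,320,0,0,60,20,320,0,0,60,20,320,0,0,60,20,320,0,0,60,20,320,0,0,60,20,320,0,0,60,20,320,0,0,60,20,320,0,0,60,20,320,0,0,60,20,320,0,0,60]'; python3 -c "
from h import *
print(tool()[:2]);c=grab('wrist','w2');view(c['image'],(130,60,430,285),2.6,'w2c')"
```

```text
t: 3.88
tool_pos: [0.4989, 0.1241, 0.3179]
orientation: [-0.123, -3.139, 0.0]
force: [0.3, -0.3, -0.2]
opening: 0.0558
gripper_force: 0.0
(array([0.49885341, 0.1240951 , 0.31793731]), np.float64(85.49568882775925))
```

View pics/w2c.png

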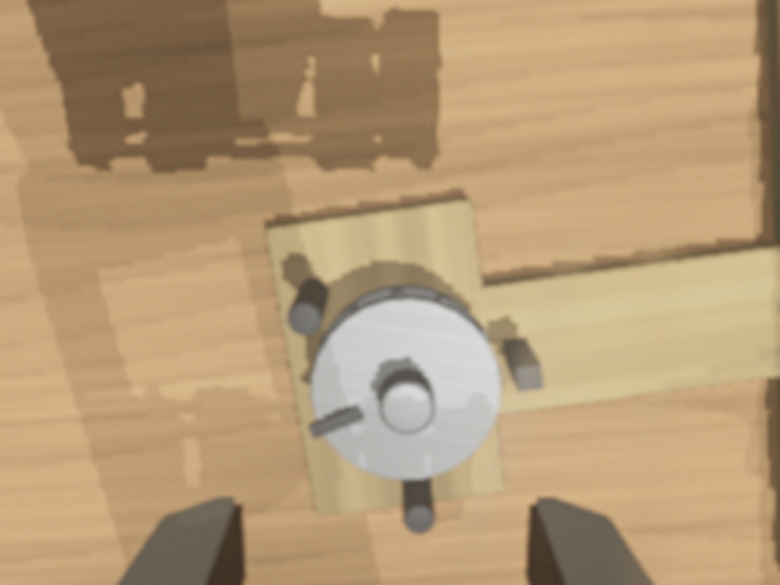

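```bash
python3 - <<'E'
from h import *
c=grab("wrist"); 
f=lambda u:[u[0]/2.6+130,u[1]/2.6+60]
N={"stud":((407,407),.09),"disc":((406,387),.066),"discL":((312,387),.066),"discR":((500,387),.066),"p_out":((311,429),.068),"p_in":((361,412),.068),"g1":((306,317),.08),"g2":((419,519),.08),"idx":((527,376),.07)}
X={k:onz(c,f(u),z)[0]*1000 for k,(u,z) in N.items()}
C=(X["stud"]+X["disc"])/2
for k in X: d=X[k]-C; print(k,np.round(X[k],1),round(np.hypot(d[0],d[1]),1),round(np.degrees(np.arctan2(d[1],d[0])),1))
E
```

```text
stud [548.1 127.7  90. ] 0.9 -5.2
disc [546.3 127.8  66. ] 0.9 174.8
discL [542.8  83.7  66. ] 44.3 -95.8
discR [549.8 172.   66. ] 44.4 86.7
p_out [563.   81.2  68. ] 49.1 -71.3
p_in [556.3 105.7  68. ] 23.8 -67.5
g1 [505.8  85.9  80. ] 58.9 -134.7
g2 [608.2 129.3  80. ] 61.0 1.4
idx [544.1 184.4  70. ] 56.7 93.1
```

```bash
python3 -m inch '[-10,-281,0,0,60,-10,-281,0,0,60,-10,-281,0,0,60,-10,-281,0,0,60,-10,-281,0,0,60,-10,-281,0,0,60,-10,-281,0,0,60,-10,-281,-80,0,60,-10,-281,-160,0,60,-10,-281,-160,0,60]'; python3 -c "
from h import *
print(tool()[:2]);c=grab('wrist','w3')
print(proj(c,[[.569,-.163,.042],[.4095,-.151,.042],[.489,-.157,.042]]))"
```

```text
t: 4.82
tool_pos: [0.4887, -0.1613, 0.1926]
orientation: [0.134, 3.136, -0.002]
force: [-0.5, 0.3, -0.9]
opening: 0.056
gripper_force: 0.0
(array([ 0.48868773, -0.16133895,  0.19255087]), np.float64(85.11184870467741))
[[284.42088872 271.48657171]
 [283.51194574 102.35099514]
 [283.99752571 192.65013302]]
```

View pics/w3.png

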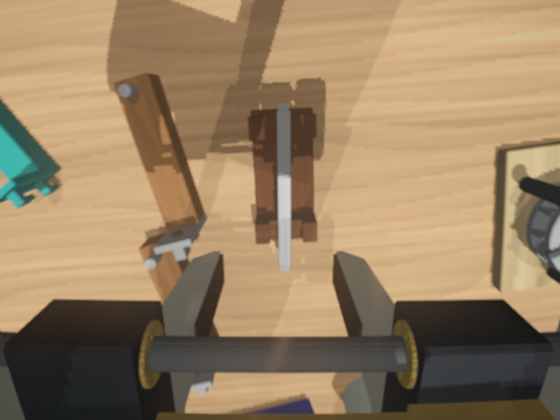

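```bash
python3 -m inch '[0,0,-35,0,60,0,0,-70,0,60,0,0,-105,0,60,0,0,-105,0,60,0,0,-105,0,60]'; python3 -c "
from h import *
print(tool()[:2])"
```

```text
t: 5.28
tool_pos: [0.4875, -0.1588, 0.0877]
orientation: [-0.128, -3.135, -0.002]
force: [0.4, 0.4, 1.0]
opening: 0.0559
gripper_force: 0.0
(array([ 0.48745929, -0.15877389,  0.08770286]), np.float64(85.33397775222024))
```

```bash
python3 -m inch '[1,2,-35,0,60,1,2,-69,0,60,1,2,-69,0,60,1,2,-69,0,0,1,2,-69,0,0,1,2,-69,0,0,1,2,-69,0,0,1,2,-69,0,0,1,2,-69,0,0,1,2,-69,0,0]' 40; python3 -m inch '[0,0,40,0,0,0,0,80,0,0,0,0,120,0,0,0,0,120,0,0,0,0,120,0,0]'; python3 -c "
from h import *
print(tool()[:2])"
```

```text
t: 6.12
tool_pos: [0.4904, -0.1566, 0.0197]
orientation: [0.125, 3.138, -0.0]
force: [0.4, 0.4, -0.7]
opening: 0.0137
gripper_force: 0.0
t: 6.53
tool_pos: [0.4922, -0.1573, 0.1423]
orientation: [0.125, 3.133, -0.004]
force: [-0.7, 0.1, -3.6]
opening: 0.0115
gripper_force: 40.0
(array([ 0.49217338, -0.15732975,  0.14226436]), np.float64(85.44154605886374))
```

```bash
python3 -m inch '[162,189,0,-37,0,162,189,0,-37,0,162,189,0,-37,0,162,189,0,-37,0,162,189,0,-37,0,162,189,0,-37,0,162,189,0,-37,0,162,189,0,-37,0,162,189,0,-37,0,162,189,0,-37,0]'; python3 -c "
from h import *
p,y,M=tool();print(p,y);c=grab('wrist','w4')
a=np.radians(y+180-90); t=lambda s,z:[p[0]+s*np.cos(a),p[1]+s*np.sin(a),p[2]+z]
print(a,t(.0815,.0165),proj(c,[t(.0815,.0225),[.547,.128,.09]]))"
```

```text
t: 7.37
tool_pos: [0.6506, 0.0315, 0.1374]
orientation: [-1.114, -2.935, 0.002]
force: [-0.0, 0.1, -2.6]
opening: 0.0117
gripper_force: 40.0
[0.65064355 0.03153652 0.1374295 ] 48.43147765240358
2.4160850734353927 [np.float64(0.5896682831954476), np.float64(0.08561301045425289), np.float64(0.15392950304018566)] [[280.45842508 102.60254044]
 [286.56235888 -13.87344483]]
```

View pics/w4.png

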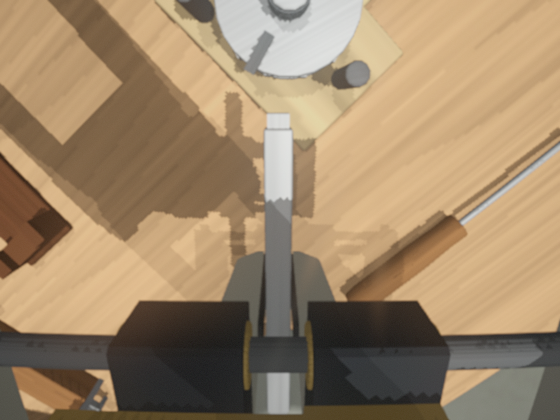

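```bash
python3 -m inch '[0,0,0,0,0,0,0,0,0,0,0,0,0,0,0]'; python3 -c "
from h import *
p,y,M=tool();print(p,y);print(M);c=grab('wrist','w5')
a=np.radians(y+180-90); t=lambda s,z:[p[0]+s*np.cos(a),p[1]+s*np.sin(a),p[2]+z]
print(a,t(.0815,.0165),proj(c,[t(.0815,.0225),[.547,.128,.09],[.6082,.1293,.08],[.5058,.0859,.08]]))
view(c['image'],(150,0,410,195),3,'w5c')"
```

```text
t: 7.67
tool_pos: [0.6519, 0.0316, 0.1395]
orientation: [1.116, 2.936, 0.0]
force: [1.1, 0.2, -2.0]
opening: 0.0114
gripper_force: 40.0
[0.65191721 0.0316268  0.13946639] 48.3727873117536
[[-7.47482550e-01  6.64281284e-01  4.60602860e-04]
 [ 6.64281327e-01  7.47482650e-01 -7.49002960e-05]
 [-3.94047512e-04  2.49983215e-04 -9.99999891e-01]]
2.4150607337519334 [np.float64(0.5909973691221585), np.float64(0.08576572821045772), np.float64(0.15596639123982575)] [[280.60459326 102.7426755 ]
 [284.31826896 -14.97196547]
 [353.36500667  73.28662072]
 [180.3976789  -14.06838491]]
```

View pics/w5c.png

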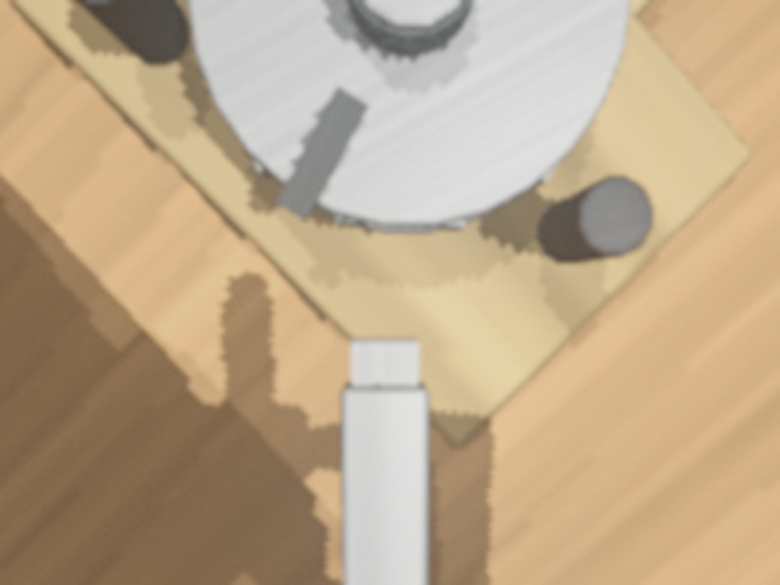

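```bash
python3 - <<'E'
from h import *
c=grab("wrist")
f=lambda u:[u[0]/3+150,u[1]/3]
C=np.array([547,128])
for u,z in[((352,97),.066),((297,210),.066),((617,215),.08),((410,228),.066),((385,388),.1605),((385,342),.1605)]:
    X=onz(c,f(u),z)[0]*1000; d=X[:2]-C; print(u,np.round(X,1),np.round(np.hypot(*d),1),np.degrees(np.arctan2(d[1],d[0])))
E
```

```text
(352, 97) [555.4 107.3  66. ] 22.3 -67.76000690497632
(297, 210) [564.2  83.9  66. ] 47.4 -68.72473498344053
(617, 215) [608.5 131.1  80. ] 61.5 2.8906204600856436
(410, 228) [582.7  99.3  66. ] 45.9 -38.807810206220154
(385, 388) [598.2  78.4 160.5] 71.2 -44.0677725196252
(385, 342) [593.7  82.4 160.5] 65.3 -44.293856925949754
```

```bash
python3 -m inch '[3,3,0,0,0,3,3,-35,0,0,3,3,-70,0,0,3,3,-108,0,0,3,3,-108,0,0,3,3,-108,0,0,3,3,-108,0,0]'; python3 -c "
from h import *
p,y,M=tool();print(p,y);c=grab('wrist','w6')
print(proj(c,[[.547,.128,.066],[.6082,.1293,.08]]))
view(c['image'],(150,0,410,195),3,'w6c')"
```

```text
t: 8.35
tool_pos: [0.6564, 0.0357, 0.0332]
orientation: [1.114, 2.936, 0.001]
force: [0.6, 0.1, -1.3]
opening: 0.0113
gripper_force: 40.0
[0.65636188 0.03565357 0.0331893 ] 48.44525834006385
[[270.53291225 -92.27373599]
 [403.18869569  50.10215568]]
```

View pics/w6c.png

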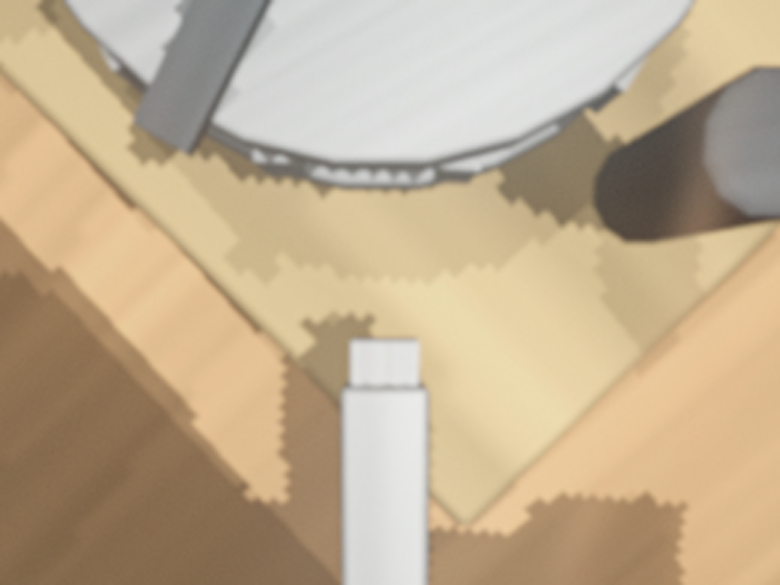

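```bash
python3 - <<'E'
from h import *
c=grab("wrist"); p,y,M=tool()
f=lambda u:[u[0]/3+150,u[1]/3]
C=np.array([547,128])
for u,z in[((384,342),.0545),((385,388),.0545),((385,388),.0565),((385,580),.0545),((372,165),.066),((310,175),.057),((435,172),.057),((100,130),.066)]:
    X=onz(c,f(u),z)[0]*1000; d=X[:2]-C; print(u,np.round(X,1),np.round(np.hypot(*d),1),np.degrees(np.arctan2(d[1],d[0])))
E
```

```text
(384, 342) [599.   86.   54.5] 66.8 -38.93077276593013
(385, 388) [603.5  82.1  54.5] 72.8 -39.04140972693741
(385, 388) [603.4  82.3  56.5] 72.6 -39.03972100183494
(385, 580) [623.5  64.5  54.5] 99.4 -39.7085606705394
(372, 165) [582.4  98.8  66. ] 45.9 -39.52149304660307
(310, 175) [577.4  92.7  57. ] 46.6 -49.218202593509744
(435, 172) [587.5 104.7  57. ] 46.8 -29.92053606506204
(100, 130) [558.4  77.7  66. ] 51.5 -77.2578619837053
```

```bash
python3 -m inch '[-1,-1,-1,0,0,-9,6,-1,0,0,-17,13,-1,0,0,-25,20,-1,0,0,-33,27,-1,0,0,-33,27,-1,0,0,-33,27,-1,0,0]'; python3 -c "
from h import *
p,y,M=tool();print(p,y);d=p[:2]*1000-[547,128];print(np.hypot(*d),np.degrees(np.arctan2(d[1],d[0])))"
```

```text
t: 9.03
tool_pos: [0.6213, 0.0638, 0.0306]
orientation: [-1.113, -2.937, -0.001]
force: [-1.4, 2.6, 2.0]
opening: 0.0119
gripper_force: 40.0
[0.62129722 0.06380427 0.03060798] 48.5039570714701
98.18945104285943 -40.82830847216379
```

```bash
python3 -m inch '[-7,-10,0,-7,0,-17,-18,0,-14,0,-27,-24,0,-21,0,-38,-29,0,-28,0,-50,-33,0,-35,0,-62,-35,0,-42,0,-74,-36,0,-49,0,-86,-35,0,-56,0,-86,-35,0,-56,0]'; python3 -c "
from h import *
p,y,M=tool();print(p,y);d=p[:2]*1000-[547,128];print(np.hypot(*d),np.degrees(np.arctan2(d[1],d[0])));c=grab('wrist','w7');print(proj(c,[.547,.128,.066]))"
```

```text
t: 9.78
tool_pos: [0.5363, 0.028, 0.0307]
orientation: [2.37, 2.061, 0.004]
force: [4.7, 1.6, 1.8]
opening: 0.0114
gripper_force: 40.2
[0.53626058 0.02795135 0.03074495] -7.962611059343652
100.62339686167836 -96.12678220659076
[[270.42871666  42.73629764]]
```

View pics/w7.png

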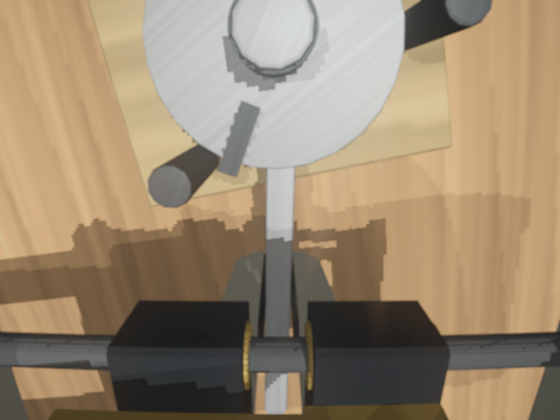

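```bash
python3 -m inch '[-2,-21,0,0,0,-5,-42,0,0,0,-5,-42,0,0,0,-5,-42,0,0,0]'; cat > ptr.py <<'E'
from h import *
def ptr(c,C=(.547,.128),show=False):
    im=c["image"]; C=np.array(C)
    # unwrap the collar's top into polar samples and find the dark sector
    g=cv2.cvtColor(im,cv2.COLOR_BGR2GRAY).astype(np.float32)
    A=np.radians(np.arange(-180,180,1.)); rr=np.arange(.029,.041,.002)
    P=np.array([[C[0]+r*np.cos(a),C[1]+r*np.sin(a),.067] for a in A for r in rr])
    uv=proj(c,P).astype(np.float32)
    v=cv2.remap(g,uv[:,0].reshape(len(A),-1),uv[:,1].reshape(len(A),-1),cv2.INTER_LINEAR,borderValue=255)
    d=(v<120)&(v>0); s=d.mean(1); ok=s>.5
    return np.degrees(A[ok]), v
E
python3 - <<'E'
from ptr import *
p,y,M=tool();d=p[:2]*1000-[547,128];print(p,y,np.hypot(*d),np.degrees(np.arctan2(d[1],d[0])))
c=grab("wrist"); a,v=ptr(c); print(a); print(v[80:160:8].astype(int)); 
view(c["image"],(100,0,500,300),2,"w8c")
E
```

```text
t: 10.17
tool_pos: [0.5307, -0.0153, 0.0295]
orientation: [-2.36, -2.071, 0.002]
force: [0.3, -0.7, -2.0]
opening: 0.0117
gripper_force: 40.0
[ 0.53068661 -0.01528315  0.02954791] -7.461365596403416 144.20882990328764 -96.4953972099533
[]
[[255 206 205 207 208 209]
 [255 208 209 210 211 211]
 [255 255 211 214 214 213]
 [255 255 221 213 214 217]
 [255 255 255 247 215 218]
 [255 255 255 255 255 216]
 [255 255 255 255 255 255]
 [255 255 255 255 255 255]
 [255 255 255 255 255 255]
 [255 255 255 255 255 255]]
```

```bash
python3 - <<'E'
from ptr import *
c=grab("wrist"); a,v=ptr(c)
for i in range(40,76,3): print(i-180,v[i].astype(int))
E
```

```text
-140 [255 255 255 255 255 255]
-137 [255 255 255 255 255 197]
-134 [255 255 255 255 235 198]
-131 [255 255 255 255 194 194]
-128 [255 255 255 195 198 201]
-125 [255 255 255 195 200 200]
-122 [255 255 131 127 126 125]
-119 [255 255 126 126 126 125]
-116 [255 255 125 124 124 124]
-113 [255 212 127 118 108 105]
-110 [255 183 185 189 206 201]
-107 [255 204 200 206 204 206]
```

View pics/w8c.png

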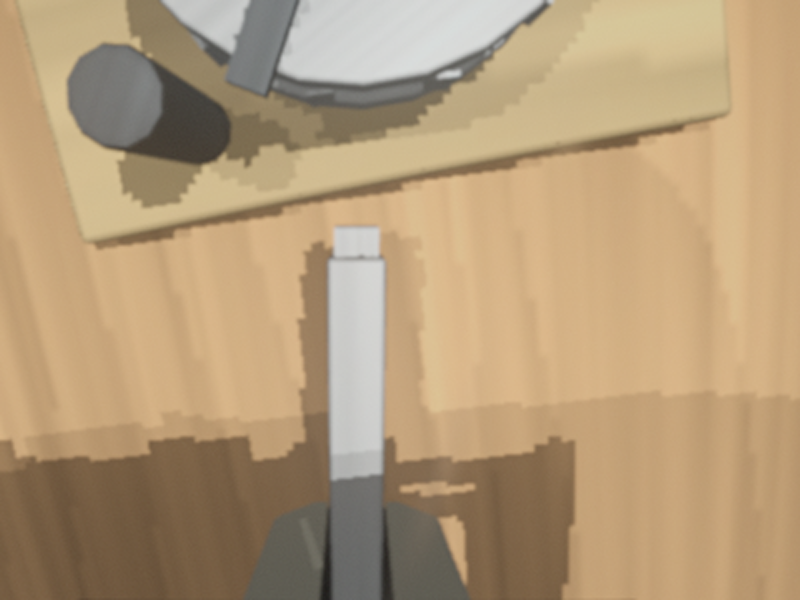

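```bash
python3 -m inch '[16,-1,0,7,0,34,0,0,14,0,51,4,0,21,0,68,9,0,28,0,84,16,0,35,0,99,25,0,42,0,113,36,0,49,0,125,49,0,56,0,136,63,0,63,0,141,71,0,67.5,0]'; python3 -m inch '[0,0,1,0,0,0,0,1,0,0]'; cat > chk.py <<'E'
from ptr import *
p,y,M=tool();d=p[:2]*1000-[547,128];print(p,y,"rad",np.hypot(*d),"pol",np.degrees(np.arctan2(d[1],d[0])))
c=grab("wrist"); _,v=ptr(c)
b=[i-180 for i in range(360) if ((v[i]<150)|(v[i]==255)).all() and (v[i]<150).sum()>1]; print(b)
E
python3 chk.py
```

```text
t: 11.1
tool_pos: [0.673, 0.0591, 0.0296]
orientation: [-0.8, -3.038, -0.001]
force: [0.3, -1.1, -1.7]
opening: 0.0114
gripper_force: 40.0
t: 11.27
tool_pos: [0.6719, 0.0576, 0.0306]
orientation: [-0.815, -3.033, 0.001]
force: [-0.1, -0.1, -2.4]
opening: 0.0117
gripper_force: 40.0
[0.67185583 0.05756852 0.03060166] 59.93311620215277 rad 143.35121821586398 pol -29.42745014247778
[]
```

```bash
python3 -m inch '[-1,-1,0,0,0,-10,4,0,0,0,-19,9,0,0,0,-28,15,0,0,0,-37,20,0,0,0,-37,20,0,0,0,-37,20,0,0,0]'; python3 chk.py
```

```text
t: 11.9
tool_pos: [0.6345, 0.0762, 0.0313]
orientation: [-0.816, -3.033, 0.0]
force: [-0.9, 0.2, -0.5]
opening: 0.0116
gripper_force: 40.0
[0.63448031 0.07620028 0.03125737] 59.874545026672145 rad 101.66619960639635 pol -30.63105211002523
[-125, -124, -123, -122, -121, -120, -119, -118, -117, -116, -115, -114, -113]
```

```bash
python3 -m inch '[-7,-9,0,-7,0,-15,-18,0,-14,0,-24,-27,0,-21,0,-34,-34,0,-28,0,-45,-40,0,-35,0,-56,-44,0,-42,0,-68,-47,0,-49,0,-80,-49,0,-56,0,-93,-49,0,-63,0,-105,-48,0,-70,0]'; python3 -m inch '[0,0,0,0,0,0,0,0,0,0]'; python3 chk.py
```

```text
t: 12.78
tool_pos: [0.5323, 0.0282, 0.0323]
orientation: [2.414, 2.007, 0.007]
force: [6.8, 2.2, -2.6]
opening: 0.0112
gripper_force: 40.4
t: 12.95
tool_pos: [0.5316, 0.0283, 0.032]
orientation: [2.405, 2.018, 0.004]
force: [4.4, 1.1, -2.2]
opening: 0.0118
gripper_force: 40.1
[0.5315519  0.02830983 0.03199497] -10.005053220634082 rad 100.87999783136009 pol -98.80855982234803
[-180, -179, -178, 170, 171, 172, 173, 174, 175, 176, 177, 178, 179]
```

```bash
python3 -m inch '[-3,-21,-1,0,0,-6,-42,-1,0,0,-6,-42,-1,0,0,-6,-42,-1,0,0]'; python3 chk.py; python3 -m inch '[19,-1,0,7,0,36,0,0,14,0,54,3,0,21,0,70,8,0,28,0,86,15,0,35,0,101,23,0,42,0,115,34,0,49,0,128,46,0,56,0,137,58,0,63,0,137,58,0,63,0]'; python3 -m inch '[0,0,0,0,0,0,0,0,0,0]';python3 chk.py
```

```text
t: 13.33
tool_pos: [0.5239, -0.0146, 0.0298]
orientation: [-2.407, -2.017, 0.001]
force: [-0.4, 0.1, -1.7]
opening: 0.0115
gripper_force: 40.0
[ 0.52389404 -0.01455619  0.02978992] -10.079508450291804 rad 144.41659808291277 pol -99.20661687498797
[]
t: 14.22
tool_pos: [0.6625, 0.0476, 0.0298]
orientation: [0.983, 2.984, 0.002]
force: [0.3, -0.5, -0.5]
opening: 0.0113
gripper_force: 40.0
t: 14.38
tool_pos: [0.6605, 0.0447, 0.0295]
orientation: [-1.001, -2.977, 0.001]
force: [0.0, -0.4, -2.6]
opening: 0.0116
gripper_force: 40.0
[0.6604616  0.04473899 0.02946766] 52.836570303656174 rad 140.73354653652567 pol -36.27216709202929
[]
```

```bash
python3 -m inch '[0,0,1,1,0,-8,6,1,1,0,-16,12,1,1,0,-24,18,1,1,0,-32,23,1,1,0,-32,23,1,1,0,-32,23,1,1,0]'; python3 chk.py
```

```text
t: 15.02
tool_pos: [0.628, 0.0683, 0.0312]
orientation: [-0.972, -2.987, -0.0]
force: [-0.9, 1.8, 0.7]
opening: 0.0117
gripper_force: 39.8
[0.6280079  0.0683451  0.03123904] 53.95692325951912 rad 100.60311616013908 pol -36.36824449123214
[]
```

```bash
python3 -m inch '[-7,-9,0,-7,0,-16,-17,0,-14,0,-26,-25,0,-21,0,-37,-31,0,-28,0,-48,-35,0,-35,0,-60,-39,0,-42,0,-72,-40.5,0,-49,0,-84.5,-41,0,-56,0,-97,-40,0,-63,0,-109,-37,0,-70,0]'; python3 -m inch '[0,0,0,0,0,0,0,0,0,0]'; python3 chk.py;  python3 -m inch '[-6,-20,-1,0,0,-12,-40,-1,0,0,-12,-40,-1,0,0,-12,-40,-1,0,0]'; python3 chk.py
```

```text
t: 15.9
tool_pos: [0.5218, 0.0303, 0.0321]
orientation: [2.515, 1.879, 0.006]
force: [7.9, -0.5, -2.5]
opening: 0.0113
gripper_force: 40.3
t: 16.07
tool_pos: [0.5211, 0.0307, 0.0318]
orientation: [2.506, 1.893, 0.003]
force: [4.2, 1.8, -0.8]
opening: 0.0118
gripper_force: 39.9
[0.52113927 0.03069145 0.03180475] -15.849776167544977 rad 100.68630502562002 pol -104.88291462716514
[]
t: 16.45
tool_pos: [0.5074, -0.0102, 0.0294]
orientation: [-2.508, -1.89, 0.003]
force: [0.5, 0.1, -0.7]
opening: 0.0116
gripper_force: 39.8
[ 0.5074472  -0.01021663  0.02944127] -15.988115826929361 rad 143.76460240801367 pol -105.9692807095004
[]
```

```bash
python3 -m inch '[17,-3,0,7,0,35,-5,0,14,0,52,-4,0,21,0,69,-2,0,28,0,86,3,0,35,0,102,10,0,42,0,117,18,0,49,0,131,29,0,56,0,145,42,0,63.5,0,145,42,0,63.5,0]'; python3 -m inch '[0,0,0,0,0,0,0,0,0,0]';python3 chk.py; python3 - <<'E'
from ptr import *
c=grab("top"); _,v=ptr(c)
for i in range(0,360,5): print(i-180,v[i].astype(int).tolist(),end=' ; ')
E
```

```text
t: 17.33
tool_pos: [0.655, 0.0357, 0.0298]
orientation: [1.124, 2.933, 0.002]
force: [1.9, 0.6, -1.1]
opening: 0.0118
gripper_force: 39.8
t: 17.5
tool_pos: [0.6524, 0.0329, 0.0293]
orientation: [-1.141, -2.925, 0.001]
force: [0.5, 0.0, -1.3]
opening: 0.0114
gripper_force: 39.8
[0.65239633 0.03288475 0.02930009] 47.381827810431595 rad 141.9693536153017 pol -42.06477073335032
[]
-180 [149, 149, 149, 149, 149, 147] ; -175 [148, 148, 150, 150, 150, 148] ; -170 [149, 150, 150, 150, 150, 148] ; -165 [150, 150, 150, 149, 150, 150] ; -160 [151, 150, 150, 150, 151, 150] ; -155 [151, 150, 149, 151, 151, 150] ; -150 [152, 150, 151, 152, 150, 148] ; -145 [152, 153, 152, 152, 152, 148] ; -140 [153, 153, 152, 153, 153, 149] ; -135 [152, 152, 152, 153, 152, 148] ; -130 [152, 152, 151, 152, 153, 149] ; -125 [154, 153, 154, 154, 153, 149] ; -120 [153, 155, 156, 155, 155, 150] ; -115 [153, 154, 155, 155, 154, 151] ; -110 [153, 154, 155, 155, 156, 152] ; -105 [153, 153, 154, 155, 154, 150] ; -100 [154, 154, 154, 154, 153, 152] ; -95 [154, 154, 155, 155, 155, 155] ; -90 [156, 155, 156, 156, 156, 154] ; 
[... 1064 characters left out ...]
70 [49, 50, 50, 50, 63, 84] ; 75 [47, 50, 51, 54, 66, 91] ; 80 [49, 48, 52, 58, 71, 96] ; 85 [51, 49, 49, 58, 74, 96] ; 90 [49, 49, 48, 54, 71, 94] ; 95 [47, 48, 49, 54, 67, 90] ; 100 [49, 47, 49, 53, 61, 82] ; 105 [50, 50, 48, 46, 54, 71] ; 110 [49, 52, 50, 48, 51, 60] ; 115 [46, 50, 49, 48, 49, 54] ; 120 [49, 47, 48, 48, 48, 52] ; 125 [50, 48, 47, 45, 47, 50] ; 130 [50, 49, 48, 49, 49, 49] ; 135 [48, 47, 49, 50, 51, 50] ; 140 [47, 48, 47, 47, 46, 48] ; 145 [50, 48, 48, 48, 49, 51] ; 150 [71, 59, 52, 51, 47, 47] ; 155 [105, 95, 83, 77, 67, 57] ; 160 [129, 127, 126, 121, 113, 104] ; 165 [144, 144, 143, 144, 143, 139] ; 170 [148, 149, 149, 149, 147, 147] ; 175 [150, 149, 148, 148, 149, 148] ;
```

```bash
python3 -m inch '[-6,5,2,0,0,-12,10,2,0,0,-18,16,2,0,0,-18,16,2,0,0,-18,16,2,0,0]'; python3 chk.py
```

```text
t: 18.02
tool_pos: [0.6345, 0.0491, 0.0322]
orientation: [-1.139, -2.928, 0.0]
force: [0.1, -0.0, -2.2]
opening: 0.0116
gripper_force: 39.8
[0.63449197 0.04909837 0.0322221 ] 47.47690362725379 rad 117.81473446002468 pol -42.04463704588436
[]
```

```bash
python3 -m inch '[-4,4,0,0,0,-8,8,0,0,0,-12,12,0,0,0,-12,12,0,0,0,-12,12,0,0,0]'; python3 chk.py
```

```text
t: 18.48
tool_pos: [0.6228, 0.0609, 0.032]
orientation: [-1.139, -2.928, 0.0]
force: [-0.3, -1.0, -1.6]
opening: 0.0117
gripper_force: 39.8
[0.62279296 0.06093499 0.03204731] 47.4724206070566 rad 101.20418840933577 pol -41.503843998849554
[]
```

```bash
python3 -m inch '[-8,-8,0,-6.5,0,-18,-16,0,-13.5,0,-25,-20.5,0,-18.5,0,-25,-20.5,0,-18.5,0,-25,-20.5,0,-18.5,0]'; python3 chk.py
```

```text
t: 18.95
tool_pos: [0.5989, 0.0405, 0.0326]
orientation: [1.594, 2.706, 0.003]
force: [3.5, 3.8, -2.2]
opening: 0.0117
gripper_force: 40.0
[0.59885655 0.04049107 0.03264044] 29.013976650916476 rad 101.71978689603259 pol -59.34962312420458
[]
```

```bash
python3 -m inch '[-5,-2.5,0,-3,0,-5,-2.5,0,-3,0,-9.5,-5,0,-6,0,-9.5,-5,0,-6,0,-9.5,-5,0,-6,0]'; python3 chk.py; python3 -m inch '[-2.5,-1,0,-1.5,0,-5,-2,0,-3,0,-5,-2,0,-3,0,-5,-2,0,-3,0]'; python3 chk.py
```

```text
t: 19.42
tool_pos: [0.5909, 0.0358, 0.0332]
orientation: [1.731, 2.618, 0.005]
force: [6.6, 6.7, -4.2]
opening: 0.0117
gripper_force: 40.6
[0.5909025  0.03578594 0.03316026] 23.036810283880016 rad 102.1315902324499 pol -64.54119138571866
[]
t: 19.8
tool_pos: [0.587, 0.0339, 0.0337]
orientation: [1.799, 2.57, 0.008]
force: [10.1, 6.1, -2.7]
opening: 0.0115
gripper_force: 41.3
[0.58696307 0.03388638 0.0336764 ] 20.03417500671443 rad 102.24685642815453 pol -66.99266950067675
[]
```

```bash
python3 -m inch '[-2.5,-1,0,-1.5,0,-5,-2,0,-3,0,-5,-2,0,-3,0,-5,-2,0,-3,0]'; python3 chk.py;python3 -c "
from h import *
print(robot.read_state()['force'],robot.read_state()['wrist_torque'])"
```

```text
t: 20.18
tool_pos: [0.5822, 0.0319, 0.0338]
orientation: [1.865, 2.522, 0.008]
force: [11.2, 6.2, -3.5]
opening: 0.0121
gripper_force: 42.0
[0.58221839 0.03185645 0.03381416] 17.034000693568025 rad 102.39100260522525 pol -69.88168863616903
[]
[11.05874149  6.02387018 -4.06060499] [ 0.93048275 -2.000047   -0.72181944]
```

```bash
python3 - <<'E'
from h import *
w=grab("wrist");s=grab("scene")
a=cv2.resize(s["image"][200:300,280:400],(600,500),interpolation=cv2.INTER_CUBIC)[:, :]
b=w["image"][0:210]; b=cv2.resize(b,(400,150)); 
o=np.zeros((600,800,3),np.uint8); o[:500,:480]=cv2.resize(a,(480,500)) ; o[:420,480:]=cv2.resize(w["image"][0:300,130:430],(320,420))
cv2.imwrite("pics/c1.png",o)
E
```

```text
(no output)
```

View pics/c1.png

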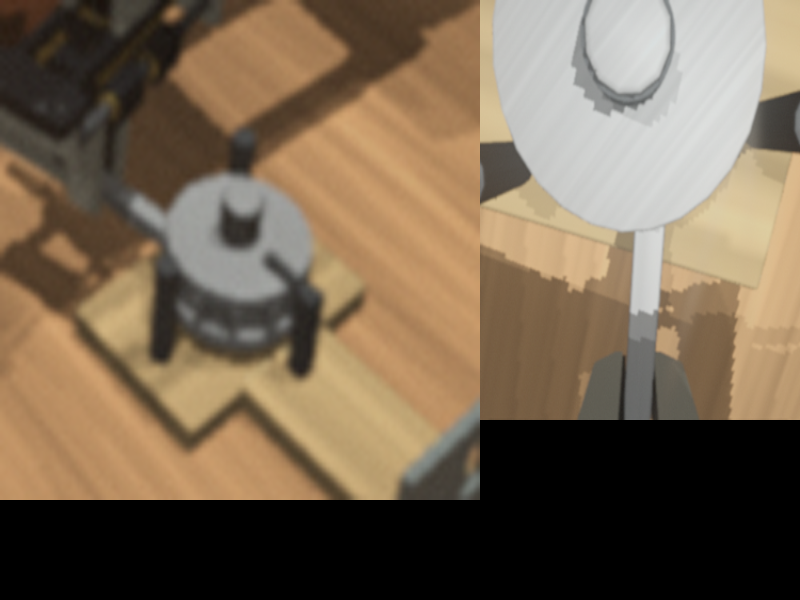

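```bash
python3 - <<'E'
from h import *
c=grab("scene"); C=np.array([.547,.128])*1000
for u,z in [((243,195),.09),((265,257),.067),((308,292),.067),((310,290),.07)]:
    X=onz(c,[280+u[0]/4,200+u[1]/5],z)[0]*1000;d=X[:2]-C;print(np.round(X,1),np.hypot(*d),np.degrees(np.arctan2(d[1],d[0])))
E
```

```text
[547.6 131.9  90. ] 3.980964288005536 80.78479493393962
[547.8 155.2  67. ] 27.228351141682232 88.28741950732783
[543.5 187.5  67. ] 59.64832395096085 93.33802898668777
[544.1 189.2  70. ] 61.30929976695416 92.70407126366979
```

```bash
python3 -m inch '[4.5,2,0,3,0,9,4,0,6,0,9,4,0,6,0,9,4,0,6,0]'; python3 chk.py; python3 -m inch '[8,-20,0,0,0,17,-40,0,0,0,17,-40,0,0,0,17,-40,60,0,0,17,-40,60,0,0]'; python3 chk.py
```

```text
t: 20.72
tool_pos: [0.5903, 0.0353, 0.0332]
orientation: [1.73, 2.618, 0.004]
force: [6.3, 3.0, -2.8]
opening: 0.012
gripper_force: 40.5
[0.5903065  0.03528789 0.03318891] 23.09224452744041 rad 102.3278463178539 pol -64.96238305840245
[]
t: 21.18
tool_pos: [0.6047, -0.0055, 0.0938]
orientation: [-1.733, -2.619, 0.001]
force: [1.7, -0.3, -0.3]
opening: 0.0117
gripper_force: 40.0
[ 0.6046577  -0.00547574  0.09382723] 23.013467611980428 rad 145.39664673646874 pol -66.63703615168981
[]
```

```bash
python3 -m inch '[-126,-150,20,63,0,-126,-150,20,63,0,-126,-150,20,63,0,-126,-150,20,63,0,-126,-150,20,63,0,-126,-150,20,63,0,-126,-150,20,63,0,-126,-150,20,63,0,-126,-150,20,63,0,-126,-150,20,63,0]';python3 -m inch '[0,0,0,0,0,0,0,0,0,0]'; python3 -c "
from h import *
p,y,M=tool();print(p,y);c=grab('wrist','w9')
hsv=cv2.cvtColor(c['image'],cv2.COLOR_BGR2HSV)
m=cv2.inRange(hsv,(0,90,20),(20,255,110));m[250:]=0
cs,_=cv2.findContours(m,cv2.RETR_EXTERNAL,cv2.CHAIN_APPROX_SIMPLE)
for q in cs:
    if cv2.contourArea(q)>400:
        r=cv2.minAreaRect(q);print(r,np.round(onz(c,cv2.boxPoints(r),.03)[:,:2]*1000).tolist())
"
```

```text
t: 22.07
tool_pos: [0.4784, -0.1551, 0.1119]
orientation: [-0.099, -3.139, 0.0]
force: [-0.1, -0.3, -1.1]
opening: 0.0112
gripper_force: 40.0
t: 22.23
tool_pos: [0.4785, -0.1548, 0.1119]
orientation: [-0.117, -3.139, -0.0]
force: [-0.4, -0.1, -1.6]
opening: 0.0116
gripper_force: 40.0
[ 0.47853463 -0.15482725  0.11193458] 85.74629563224403
((548.3203735351562, 214.3570098876953), (13.657609939575195, 70.78492736816406), 6.911227226257324) [[519.0, 44.0], [463.0, 43.0], [465.0, 53.0], [522.0, 56.0]]
((246.49996948242188, 188.5), (120.99998474121094, 32.99999237060547), 90.0) [[412.0, -184.0], [414.0, -161.0], [503.0, -169.0], [501.0, -194.0]]
((137.33248901367188, 165.55845642089844), (182.38653564453125, 16.228050231933594), 70.7613525390625) [[375.0, -268.0], [372.0, -257.0], [498.0, -236.0], [502.0, -248.0]]
```

View pics/w9.png

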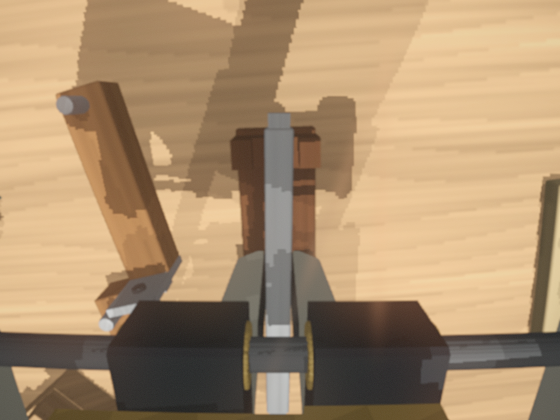

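```bash
python3 -m inch '[1,-1,-30,0,0,1,-1,-60,0,0,1,-1,-80,0,0,1,-1,-91,0,0,1,-1,-91,0,0,1,-1,-91,0,0,1,-1,-91,0,50,1,-1,-91,0,50,1,-1,-91,0,50,1,-1,-91,0,50]'; python3 -m inch '[0,0,0,0,50,0,0,40,0,50,0,0,80,0,50,0,0,120,0,50,0,0,160,0,50,0,0,180,0,50,0,0,180,0,50]'; python3 - <<'E'
from h import *
p,y,M=tool();print(p,y);c=grab('wrist','w10')
hsv=cv2.cvtColor(c['image'],cv2.COLOR_BGR2HSV)
m=cv2.inRange(hsv,(0,0,90),(180,70,255)); m[:, :245]=0; m[:,320:]=0; m[290:]=0
n,l,st,ce=cv2.connectedComponentsWithStats(m); i=1+np.argmax(st[1:,4])
r=cv2.minAreaRect(np.argwhere(l==i)[:,::-1].astype(np.float32)); print(r,np.round(onz(c,cv2.boxPoints(r),.042)[:,:2]*1000,1).tolist())
E
```

```text
t: 23.12
tool_pos: [0.48, -0.1561, 0.0216]
orientation: [0.112, 3.139, -0.001]
force: [1.1, -0.1, 0.6]
opening: 0.0337
gripper_force: 0.0
t: 23.7
tool_pos: [0.4828, -0.1574, 0.2081]
orientation: [0.111, 3.13, -0.006]
force: [0.1, -0.3, -0.6]
opening: 0.0463
gripper_force: 0.0
[ 0.48275432 -0.15735617  0.20808328] 85.93162231225298
((280.0, 179.0), (162.0, 14.0), 90.0) [[400.5, -157.6], [401.3, -145.1], [559.8, -155.2], [558.8, -169.5]]
```

```bash
python3 -m inch '[77,-73,112,-70,60,77,-73,112,-70,60,77,-73,112,-70,60,77,-73,112,-70,60,77,-73,112,-70,60,77,-73,112,-70,60,77,-73,112,-70,60,77,-73,112,-70,60,77,-73,112,-70,60,77,-73,112,-70,60]' >/dev/null;python3 -m inch '[0,0,0,-70,60,0,0,0,-70,60,0,0,0,-70,60,0,0,0,-70,60,0,0,0,-70,60,0,0,0,-70,60,0,0,0,-70,60,0,0,0,-70,60,0,0,0,-70,60,0,0,0,-70,60]'>/dev/null;python3 -m inch '[0,0,0,-26,60,0,0,0,-26,60,0,0,0,-26,60,0,0,0,-26,60,0,0,0,-26,60,0,0,0,-26,60]'; python3 - <<'E'
from h import *
p,y,M=tool();print(p,y);c=grab('wrist','w11')
hsv=cv2.cvtColor(c['image'],cv2.COLOR_BGR2HSV)
for n,z,u in [("A",.032,[[.38,-.279,.032],[.524,-.252,.032]]),("B",.032,[[.536,-.285,.032],[.682,-.261,.032]])]: print(n,proj(c,u).round())
E
```

```text
t: 25.92
tool_pos: [0.5562, -0.2287, 0.3112]
orientation: [-3.128, -0.276, 0.004]
force: [0.5, 0.3, 0.1]
opening: 0.0557
gripper_force: 0.0
[ 0.55615405 -0.228719    0.3111983 ] -79.90444828758098
A [[291. 293.]
 [291. 193.]]
B [[318. 188.]
 [323.  66.]]
```

View pics/w11.png

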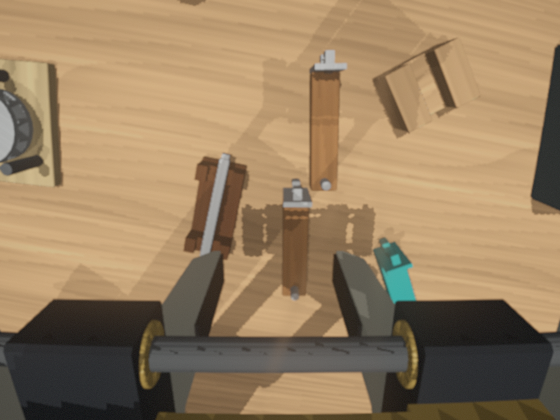

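```bash
cat > arms.py <<'E'
from h import *
def arm(c,box,hi=135,z=.032):
    x0,y0,x1,y1=box; im=c["image"]; hsv=cv2.cvtColor(im,cv2.COLOR_BGR2HSV)
    m=cv2.inRange(hsv,(0,110,40),(22,255,255))
    b=im[:,:,0]; g=im[:,:,2]
    m=cv2.bitwise_and(m,cv2.inRange(g,30,hi)); k=np.zeros_like(m); k[y0:y1,x0:x1]=m[y0:y1,x0:x1]
    k=cv2.morphologyEx(k,cv2.MORPH_OPEN,np.ones((3,3)))
    n,l,st,ce=cv2.connectedComponentsWithStats(k); i=1+np.argmax(st[1:,4])
    pts=np.argwhere(l==i)[:,::-1].astype(np.float32); W=onz(c,pts,z)[:,:2].astype(np.float32)*1000
    r=cv2.minAreaRect(W); print("area",st[i],"ctr",np.round(r[0],1),"size",np.round(r[1],1),"ang",round(r[2],1)); print(np.round(cv2.boxPoints(r)).tolist()); return r,k
E
python3 - <<'E'
from arms import *
c=grab("wrist"); im=c["image"]
for x,y in [(325,120),(320,160),(295,240),(305,250),(290,270),(350,120),(340,160),(270,200),(320,300)]: print((x,y),im[y,x],end=' ')
print()
arm(c,(300,60,350,200)); arm(c,(275,195,315,305))
E
```

```text
(325, 120) [ 72 112 154] (320, 160) [ 81 127 173] (295, 240) [ 51  81 112] (305, 250) [ 56  85 119] (290, 270) [ 53  82 115] (350, 120) [129 174 209] (340, 160) [115 156 192] (270, 200) [111 151 184] (320, 300) [ 76 107 135] 
area [310  73  29   8 198] ctr [ 670.4 -264.4] size [ 7.9 33.3] ang 10.5
[[663.0, -249.0], [669.0, -281.0], [677.0, -280.0], [671.0, -247.0]]
area [ 275  206   35   89 2171] ctr [ 442.6 -269.8] size [131.5  45. ] ang 11.6
[[374.0, -261.0], [383.0, -305.0], [511.0, -279.0], [502.0, -235.0]]
```

```bash
sed -i 's/(0,110,40)/(0,124,40)/; s/hi=135/hi=190/' arms.py; python3 - <<'E'
from arms import *
c=grab("wrist"); im=c["image"]
r,k=arm(c,(300,60,350,200)); r,k2=arm(c,(275,195,315,305))
for k,row in((k,90),(k,130),(k,180),(k2,220),(k2,250),(k2,285)):
    x=np.where(k[row])[0]; print(row,x.min(),x.max(),len(x))
print((onz(c,[[325,186],[294,293],[330,67],[297,200]],[.054,.054,.07,.07])*1000).round())
E
```

```text
area [ 310   73   29  118 3070] ctr [ 604.9 -278.3] size [142.4  33.8] ang 11.5
[[532.0, -276.0], [538.0, -309.0], [678.0, -281.0], [671.0, -248.0]]
area [ 282  209   26   86 1919] ctr [ 441.1 -272.8] size [126.5  33.6] ang 10.1
[[376.0, -267.0], [382.0, -300.0], [506.0, -278.0], [500.0, -245.0]]
90 310 338 29
130 310 337 28
180 310 335 16
220 283 307 25
250 283 306 24
285 283 304 17
[[ 545. -290.   54.]
 [ 393. -281.   54.]
 [ 679. -265.   70.]
 [ 526. -258.   70.]]
```

```bash
python3 -m inch '[74,-44,0,1.4,58,74,-44,0,1.4,58,74,-44,-40,1.4,58,74,-44,-80,1.4,58,74,-44,-120,1.4,58,74,-44,-160,1.4,58,74,-44,-180,1.4,58,74,-44,-180,1.4,58,74,-44,-180,1.4,58]'; python3 - <<'E'
from arms import *
print(tool()[:2]); c=grab("wrist","w12")
print(proj(c,[[.5355,-.2925,.032],[.6745,-.2645,.032],[.545,-.29,.054]]).round())
arm(c,(200,0,400,250))
E
```

```text
t: 26.82
tool_pos: [0.6296, -0.2724, 0.1316]
orientation: [-3.124, -0.312, 0.004]
force: [0.1, 0.1, 0.8]
opening: 0.0542
gripper_force: 0.0
(array([ 0.62961182, -0.27242834,  0.13161856]), np.float64(-78.60613667670903))
[[279. 314.]
 [279. 149.]
 [278. 319.]]
area [ 258  158   44   92 3878] ctr [ 631.7 -273.5] size [73.9 33.7] ang 11.4
[[592.0, -264.0], [599.0, -297.0], [671.0, -283.0], [665.0, -250.0]]
```

```bash
python3 -m inch '[0,-1,-40,0,58,0,-1,-80,0,58,0,-1,-110,0,58,0,-1,-125,0,58,0,-1,-125,0,58,0,-1,-125,0,0,0,-1,-125,0,0,0,-1,-125,0,0,0,-1,-125,0,0,0,-1,-125,0,0]' 50; python3 -m inch '[0,0,0,0,0,0,0,0,0,0,0,0,0,0,0,0,0,40,0,0,0,0,80,0,0,0,0,120,0,0,0,0,160,0,0,0,0,200,0,0,0,0,220,0,0,0,0,220,0,0]'; python3 -c "
from h import *
print(tool()[:2])"
```

```text
t: 27.7
tool_pos: [0.633, -0.2746, 0.0118]
orientation: [3.124, 0.31, 0.007]
force: [-0.3, 2.4, 8.2]
opening: 0.0332
gripper_force: 50.0
t: 28.53
tool_pos: [0.6338, -0.2757, 0.2379]
orientation: [3.119, 0.31, 0.018]
force: [0.2, -0.3, -1.8]
opening: 0.0336
gripper_force: 49.9
(array([ 0.63375917, -0.27565706,  0.23791298]), np.float64(-78.6639128169571))
```

```bash
python3 -m inch '[0,0,0,0,0,0,0,0,0,0,0,0,0,0,0]'; python3 - <<'E'
from arms import *
p,y,M=tool();print(p,y,M.round(4).tolist()); c=grab("wrist","w13"); im=c["image"]
# steel plate / hooks region in tool frame, as seen
for z in (0,.026): 
    arm(c,(200,0,400,300),z=p[2]+z)
np.set_printoptions(linewidth=200)
for r in range(100,300,10): print(r,[int(v) for v in im[r,230:330:8].mean(1)])
E
```

```text
t: 28.78
tool_pos: [0.6293, -0.2733, 0.2248]
orientation: [-3.124, -0.31, 0.006]
force: [-0.1, 0.2, -2.1]
opening: 0.0338
gripper_force: 49.9
[ 0.62931242 -0.27329119  0.22481461] -78.66219045805745 [[0.9805, 0.1966, -0.0042], [0.1966, -0.9805, 0.0022], [-0.0037, -0.003, -1.0]]
area [ 241  226   74   74 5172] ctr [ 630.3 -273.8] size [41.4 38.2] ang 11.4
[[606.0, -259.0], [614.0, -297.0], [654.0, -288.0], [647.0, -251.0]]
area [ 241  226   74   74 5172] ctr [ 642.9 -271.3] size [35.  32.2] ang 11.4
[[623.0, -259.0], [629.0, -291.0], [663.0, -284.0], [657.0, -252.0]]
100 [172, 172, 165, 152, 151, 153, 154, 158, 153, 150, 145, 143, 142]
110 [178, 177, 174, 160, 161, 163, 165, 173, 157, 154, 151, 151, 152]
120 [174, 175, 173, 164, 163, 164, 170, 166, 159, 159, 161, 162, 162]
130 [179, 181, 165, 162, 159, 156, 169, 180, 164, 163, 162, 161, 160]
140 [179, 162, 159, 157, 157, 105, 100, 101, 158, 157, 161, 162, 162]
150 [152, 150, 166, 180, 181, 116, 115, 114, 162, 154, 150, 150, 150]
160 [160, 160, 159, 166, 171, 197, 176, 177, 182, 163, 162, 160, 159]
170 [162, 161, 104, 104, 101, 175, 173, 174, 176, 103, 103, 165, 161]
180 [156, 119, 105, 102, 102, 174, 172, 172, 174, 103, 100, 101, 162]
190 [160, 102, 102, 103, 102, 171, 171, 171, 171, 101, 102, 102, 147]
200 [103, 104, 102, 102, 101, 103, 103, 108, 111, 100, 102, 100, 108]
210 [173, 175, 173, 173, 173, 173, 170, 172, 174, 171, 172, 170, 171]
220 [173, 174, 172, 173, 171, 171, 169, 170, 175, 170, 172, 168, 170]
230 [103, 103, 119, 117, 112, 118, 120, 117, 117, 121, 117, 126, 129]
240 [102, 100, 117, 116, 109, 118, 116, 117, 118, 119, 115, 125, 127]
250 [101, 95, 107, 115, 108, 116, 117, 114, 115, 118, 114, 121, 121]
260 [96, 96, 73, 95, 114, 115, 117, 114, 110, 118, 118, 98, 95]
270 [94, 73, 69, 69, 69, 68, 69, 70, 71, 76, 82, 77, 93]
280 [94, 38, 69, 92, 111, 85, 111, 102, 111, 109, 114, 39, 91]
290 [92, 37, 69, 66, 66, 66, 66, 67, 67, 76, 73, 38, 93]
```

```bash
cat > plate.py <<'E'
from arms import *
p,y,M=tool(); c=grab("wrist"); im=c["image"]
hsv=cv2.cvtColor(im,cv2.COLOR_BGR2HSV)
m=cv2.inRange(hsv,(0,0,140),(180,60,255)); m[300:]=0; m[:120]=0; m[:,:180]=0;m[:,400:]=0
n,l,st,ce=cv2.connectedComponentsWithStats(m)
K=c["K"]
Mt=np.array(c["mount"])
for i in range(1,n):
    if st[i,4]>60:
        pts=np.argwhere(l==i)[:,::-1].astype(np.float32); r=cv2.minAreaRect(pts); print(st[i].tolist(),np.round(r[0],1),np.round(r[1],1),round(r[2],1))
        b=cv2.boxPoints(r)
        # rays in tool frame at several heights behind the TCP
        u=cv2.undistortPoints(b.reshape(-1,1,2).astype(float),K,np.array(c["D"])).reshape(-1,2)
        d=np.c_[u,np.ones(4)]@Mt[:3,:3].T; o=Mt[:3,3]
        for h in (.05,.06,.066):
            X=o+d*((-h-o[2])/d[:,2])[:,None]; print(h,(X[:,:2]*1000).round(1).tolist())
E
python3 plate.py
```

```text
[268, 141, 24, 9, 192] [279.5 145. ] [ 8. 23.] 90.0
0.05 [[69.0, -2.6], [69.0, 4.8], [66.5, 4.8], [66.5, -2.7]]
0.06 [[70.2, -2.4], [70.2, 4.4], [67.8, 4.4], [67.8, -2.4]]
0.066 [[70.9, -2.2], [70.9, 4.2], [68.7, 4.2], [68.7, -2.2]]
[263, 156, 34, 44, 1338] [279.5 177.5] [43. 33.] 90.0
0.05 [[64.2, -4.3], [64.2, 6.5], [49.6, 6.7], [49.6, -4.5]]
0.06 [[65.8, -3.9], [65.8, 6.0], [52.4, 6.1], [52.4, -4.1]]
0.066 [[66.7, -3.7], [66.7, 5.6], [54.1, 5.8], [54.1, -3.8]]
[225, 204, 110, 21, 2077] [279.5 215. ] [109.3  19.9] 1.1
0.05 [[40.6, -17.9], [47.8, -17.4], [47.1, 19.8], [39.9, 20.0]]
0.06 [[44.2, -16.3], [50.8, -15.9], [50.1, 18.1], [43.5, 18.3]]
0.066 [[46.4, -15.4], [52.6, -15.0], [52.0, 17.1], [45.7, 17.3]]
```

```bash
python3 -m inch '[-30,130,95,40,0,-86,490,95,82,0,-86,490,95,82,0,-86,490,95,82,0,-86,490,95,82,0,-86,490,95,82,0,-86,490,95,82,0,-86,490,95,82,0,-86,490,95,82,0,-86,490,95,82,0]' >/dev/null; python3 -c "
from h import *
print(tool()[:2])"
```

```text
(array([0.55913559, 0.1262576 , 0.3079071 ]), np.float64(-6.696699788440363))
```

```bash
python3 -m inch '[-13,85,5,8,0,-13,85,5,8,0,-13,85,5,8,0,-13,85,5,8,0,-13,85,5,8,0,-13,85,5,8,0]' >/dev/null; python3 - <<'E'
from arms import *
print(tool()[:2]); c=grab("wrist","w14"); im=c["image"]
t=np.radians(93.4); X=np.array([np.cos(t),np.sin(t),0]); Y=np.array([-np.sin(t),np.cos(t),0]); O=np.array([.534,.3476,0])
pts=[O+Y*y+np.array([0,0,z]) for y in(-.15,.15) for z in(.2,.018)]+[O+Y*y+np.array([0,0,.18]) for y in(-.095,0,.095)]
print(proj(c,pts).round().tolist())
for u in range(20,560,60): print(u,[int(v) for v in im[0:230:8,u].mean(1)])
E
```

```text
(array([0.54738509, 0.20820412, 0.31295205]), np.float64(0.8715426149415271))
[[472.0, 8.0], [394.0, 43.0], [59.0, 29.0], [146.0, 55.0], [388.0, 15.0], [264.0, 20.0], [142.0, 28.0]]
20 [154, 155, 156, 159, 160, 159, 156, 158, 162, 166, 165, 161, 157, 155, 155, 160, 166, 165, 162, 166, 169, 166, 159, 161, 169, 174, 167, 149, 89]
80 [167, 167, 168, 165, 78, 167, 167, 167, 168, 168, 167, 166, 162, 161, 159, 159, 161, 163, 162, 160, 161, 164, 165, 165, 162, 159, 112, 113, 164]
140 [183, 182, 165, 74, 77, 77, 77, 142, 128, 122, 169, 171, 170, 171, 170, 174, 174, 179, 175, 176, 175, 171, 169, 149, 117, 116, 117, 117, 130]
200 [179, 178, 163, 76, 73, 74, 72, 109, 108, 97, 164, 166, 168, 169, 169, 165, 163, 161, 163, 165, 168, 168, 145, 118, 119, 113, 112, 115, 114]
260 [188, 175, 74, 125, 117, 83, 94, 103, 97, 188, 194, 195, 195, 196, 196, 195, 195, 195, 194, 192, 192, 90, 92, 90, 91, 96, 196, 194, 161]
320 [117, 180, 75, 74, 73, 72, 108, 104, 93, 161, 173, 178, 178, 177, 176, 175, 175, 173, 172, 172, 170, 166, 155, 100, 101, 100, 195, 191, 164]
380 [175, 142, 160, 82, 78, 78, 109, 168, 141, 169, 173, 177, 178, 178, 178, 177, 176, 173, 170, 169, 167, 165, 157, 152, 152, 152, 154, 154, 152]
440 [172, 68, 62, 167, 165, 163, 161, 163, 163, 165, 165, 164, 168, 173, 176, 174, 174, 139, 147, 116, 109, 137, 140, 141, 138, 161, 181, 173, 124]
500 [158, 158, 161, 165, 170, 169, 168, 166, 163, 157, 153, 152, 155, 162, 169, 168, 168, 168, 163, 164, 165, 166, 166, 167, 161, 158, 162, 166, 164]
```

```bash
python3 -m inch '[-3,70,7,2.5,0,-3,70,7,2.5,0,-3,70,7,2.5,0,-3,70,7,2.5,0,-3,70,7,2.5,0]' >/dev/null; python3 - <<'E'
from arms import *
print(tool()[:2]); c=grab("wrist","w15"); im=c["image"]
t=np.radians(93.4); X=np.array([np.cos(t),np.sin(t),0]); Y=np.array([-np.sin(t),np.cos(t),0]); O=np.array([.534,.3476,0])
pts=[O+Y*y+np.array([0,0,z]) for y in(-.15,.15) for z in(.2,.018)]+[O+Y*y+np.array([0,0,.18]) for y in(-.095,0,.095)]
print(proj(c,pts).round().tolist())
m=cv2.inRange(cv2.cvtColor(im,cv2.COLOR_BGR2HSV),(85,20,20),(130,255,110)); 
for v in range(0,240,10):
    r=m[v]>0; e=np.flatnonzero(np.diff(r.astype(int))); print(v,e.tolist())
E
```

```text
(array([0.54475153, 0.27808128, 0.32053505]), np.float64(3.3696424667272376))
[[460.0, 115.0], [391.0, 108.0], [82.0, 116.0], [156.0, 108.0], [384.0, 113.0], [271.0, 113.0], [158.0, 114.0]]
0 []
10 []
20 []
30 []
40 []
50 []
60 []
70 []
80 []
90 []
100 []
110 []
120 []
130 []
140 []
150 []
160 []
170 []
180 []
190 []
200 []
210 []
220 []
230 []
```

```bash
python3 - <<'E'
from arms import *
c=grab("wrist"); im=c["image"]
for u in (100,150,200,350,400,440): print(u,[(v,im[v,u].tolist()) for v in range(98,132,3)])
E
```

```text
100 [(98, [138, 182, 217]), (101, [138, 182, 217]), (104, [138, 183, 218]), (107, [141, 156, 168]), (110, [172, 177, 171]), (113, [172, 176, 170]), (116, [140, 180, 212]), (119, [135, 180, 215]), (122, [136, 180, 215]), (125, [136, 180, 215]), (128, [136, 180, 215]), (131, [136, 180, 215])]
150 [(98, [159, 203, 221]), (101, [158, 202, 221]), (104, [112, 141, 158]), (107, [165, 170, 164]), (110, [175, 179, 174]), (113, [170, 176, 173]), (116, [104, 141, 165]), (119, [99, 133, 158]), (122, [101, 133, 159]), (125, [94, 129, 160]), (128, [131, 175, 209]), (131, [137, 182, 216])]
200 [(98, [161, 204, 222]), (101, [160, 204, 223]), (104, [96, 106, 112]), (107, [179, 182, 176]), (110, [178, 182, 176]), (113, [160, 167, 165]), (116, [90, 123, 141]), (119, [90, 121, 139]), (122, [87, 116, 136]), (125, [75, 103, 127]), (128, [111, 149, 181]), (131, [125, 168, 201])]
350 [(98, [156, 200, 222]), (101, [149, 191, 211]), (104, [125, 129, 126]), (107, [185, 188, 181]), (110, [184, 187, 180]), (113, [129, 145, 151]), (116, [88, 118, 137]), (119, [87, 117, 135]), (122, [81, 108, 128]), (125, [105, 142, 174]), (128, [130, 173, 207]), (131, [144, 189, 222])]
400 [(98, [134, 176, 207]), (101, [136, 177, 207]), (104, [115, 120, 121]), (107, [182, 185, 177]), (110, [181, 184, 176]), (113, [146, 167, 187]), (116, [117, 158, 191]), (119, [117, 157, 191]), (122, [117, 158, 191]), (125, [118, 158, 191]), (128, [119, 160, 194]), (131, [133, 175, 210])]
440 [(98, [136, 180, 214]), (101, [137, 181, 216]), (104, [125, 159, 189]), (107, [181, 183, 172]), (110, [181, 182, 171]), (113, [164, 184, 201]), (116, [141, 187, 222]), (119, [142, 187, 221]), (122, [141, 185, 220]), (125, [139, 184, 219]), (128, [139, 183, 218]), (131, [137, 182, 216])]
```

```bash
python3 - <<'E'
from arms import *
c=grab("wrist"); im=c["image"]
m=cv2.inRange(cv2.cvtColor(im,cv2.COLOR_BGR2HSV),(0,0,140),(180,30,255)); m[:95]=0;m[130:]=0
n,l,st,ce=cv2.connectedComponentsWithStats(m); 
for i in range(1,n):
    if st[i,4]>100:
        pts=np.argwhere(l==i)[:,::-1].astype(np.float32); W=onz(c,pts,.2)[:,:2].astype(np.float32)*1000
        r=cv2.minAreaRect(W); print(st[i].tolist(),np.round(r[0],1),np.round(r[1],1),r[2],np.round(cv2.boxPoints(r),1).tolist())
        vx=cv2.fitLine(W,cv2.DIST_HUBER,0,.01,.01).ravel(); print(np.degrees(np.arctan2(vx[1],vx[0])),vx)
E
```

```text
[82, 95, 380, 20, 3294] [533.9 355. ] [299.8  13.7] 3.301767110824585 [[383.79998779296875, 353.20001220703125], [384.6000061035156, 339.5], [683.9000244140625, 356.79998779296875], [683.0999755859375, 370.3999938964844]]
3.6476755 [9.9797416e-01 6.3620955e-02 5.3486316e+02 3.5186551e+02]
```

```bash
python3 -m inch '[30,-14,0,0.6,0,88,-14,0,0.6,0,88,-14,0,0.6,0,88,-14,-40,0.6,0,88,-14,-80,0.6,0,88,-14,-120,0.6,0,88,-14,-160,0.6,0,88,-14,-194,0.6,0,88,-14,-194,0.6,0,88,-14,-194,0.6,0]' >/dev/null;python3 -m inch '[0,0,0,0,0,0,0,0,0,0,0,0,0,0,0]' ; python3 -c "
from h import *
print(tool()[:2])"; python3 plate.py; python3 - <<'E'
from arms import *
c=grab("wrist","w16"); im=c["image"]
O=np.array([.5343,.3486,0]); Y=np.array([-.998,-.063,0])
P=[O-Y*.095+Y*dy+np.array([0,0,z]) for z in(.156,.184,.2) for dy in(-.009,.009)]
print(proj(c,P).round().tolist())
E
```

```text
t: 31.92
tool_pos: [0.6346, 0.2661, 0.1311]
orientation: [2.14, 2.296, 0.008]
force: [0.9, 1.4, -2.3]
opening: 0.0336
gripper_force: 49.9
(array([0.63456191, 0.26606156, 0.13112661]), np.float64(4.0477858936956945))
[267, 141, 25, 10, 219] [279.  145.5] [ 9. 24.] 90.0
0.05 [[69.2, -4.3], [69.2, 3.5], [66.3, 3.5], [66.3, -4.3]]
0.06 [[70.4, -4.0], [70.4, 3.1], [67.7, 3.1], [67.7, -4.0]]
0.066 [[71.1, -3.8], [71.1, 2.9], [68.6, 2.9], [68.6, -3.8]]
[264, 155, 33, 45, 1434] [280. 177.] [32. 44.] 0.0
0.05 [[49.7, -5.5], [64.7, -5.3], [64.7, 5.1], [49.8, 5.4]]
0.06 [[52.6, -5.1], [66.2, -4.9], [66.2, 4.6], [52.6, 4.8]]
0.066 [[54.3, -4.8], [67.2, -4.7], [67.2, 4.3], [54.3, 4.5]]
[224, 198, 111, 28, 2209] [279.4 214.4] [ 26.2 110.1] 86.2
0.05 [[47.6, -19.3], [50.2, 18.0], [40.8, 19.1], [38.1, -19.1]]
0.06 [[50.6, -17.7], [53.0, 16.4], [44.4, 17.4], [41.9, -17.5]]
0.066 [[52.5, -16.7], [54.7, 15.5], [46.6, 16.4], [44.2, -16.6]]
[[307.0, 81.0], [259.0, 81.0], [315.0, 77.0], [255.0, 77.0], [322.0, 74.0], [252.0, 73.0]]
```

```bash
python3 - <<'E'
from arms import *
c=grab("wrist"); im=c["image"]
for v in range(60,124,4): print(v,[int(x) for x in im[v,225:350:5].mean(1)])
E
```

```text
60 [189, 190, 190, 189, 189, 189, 192, 193, 193, 193, 195, 195, 196, 197, 197, 197, 195, 195, 194, 194, 197, 198, 197, 196, 197]
64 [188, 189, 189, 189, 190, 189, 192, 192, 194, 194, 194, 195, 196, 196, 197, 195, 195, 196, 194, 194, 197, 198, 198, 196, 197]
68 [189, 190, 189, 189, 189, 189, 192, 193, 193, 193, 194, 195, 195, 196, 198, 196, 195, 195, 194, 193, 197, 197, 197, 196, 197]
72 [145, 144, 143, 141, 150, 152, 154, 155, 154, 155, 159, 159, 161, 162, 163, 162, 170, 171, 170, 171, 174, 176, 184, 183, 185]
76 [85, 84, 86, 87, 86, 85, 86, 93, 106, 107, 149, 113, 108, 105, 104, 104, 105, 95, 91, 92, 91, 91, 91, 91, 90]
80 [87, 86, 85, 85, 86, 87, 89, 91, 101, 103, 106, 105, 105, 107, 105, 105, 109, 94, 93, 91, 92, 92, 91, 92, 92]
84 [84, 84, 86, 87, 87, 87, 87, 86, 102, 106, 107, 106, 108, 106, 110, 107, 91, 90, 91, 91, 91, 92, 91, 90, 91]
88 [92, 92, 92, 89, 90, 90, 91, 92, 89, 92, 93, 91, 94, 94, 94, 90, 90, 91, 90, 92, 88, 90, 91, 90, 88]
92 [119, 118, 119, 120, 120, 120, 121, 122, 121, 123, 123, 123, 123, 124, 124, 124, 125, 125, 125, 125, 124, 125, 126, 125, 126]
96 [119, 118,
[... 195 characters left out ...]
 122, 123, 124, 123, 124, 124, 125, 138, 191, 190]
104 [116, 116, 117, 118, 118, 118, 119, 118, 119, 120, 119, 119, 121, 121, 122, 121, 121, 121, 123, 123, 120, 167, 189, 188, 189]
108 [114, 117, 116, 116, 116, 114, 116, 116, 117, 118, 118, 117, 118, 119, 120, 121, 121, 120, 121, 132, 187, 186, 186, 186, 188]
112 [113, 113, 114, 113, 115, 114, 115, 115, 116, 116, 116, 116, 118, 119, 118, 118, 120, 121, 180, 184, 184, 185, 185, 185, 186]
116 [103, 105, 107, 107, 106, 106, 106, 105, 108, 110, 110, 107, 109, 109, 111, 117, 117, 142, 153, 156, 158, 161, 161, 163, 164]
120 [108, 106, 128, 121, 118, 113, 108, 108, 111, 113, 125, 122, 115, 113, 143, 174, 179, 177, 168, 163, 169, 152, 145, 180, 178]
```

```bash
python3 -m inch '[0,0,-4,0,0,0,0,-4,0,0,-1,10,-4,0,0,-1.5,20,-4,0,0,-2,28,-4,0,0,-2.4,35,-4,0,0,-2.4,35,-4,0,0,-2.4,35,-4,0,0]'; python3 -c "
from h import *
print(tool()[:2])"
```

```text
t: 32.73
tool_pos: [0.6297, 0.3013, 0.1228]
orientation: [2.14, 2.3, -0.0]
force: [-0.2, -0.0, -2.0]
opening: 0.0336
gripper_force: 49.9
(array([0.62972678, 0.30134043, 0.12284191]), np.float64(4.136906992185047))
```

```bash
python3 -m inch '[1.5,0,1,0,0,1.5,2,1,0,0,1.5,4,1,0,0,1.5,4,1,0,0,1.5,4,1,0,0]'; python3 -c "
from h import *
print(tool()[:2])"
```

```text
t: 33.15
tool_pos: [0.6316, 0.3042, 0.1239]
orientation: [2.142, 2.298, -0.0]
force: [1.0, -0.9, -2.6]
opening: 0.0335
gripper_force: 49.9
(array([0.63160496, 0.30418015, 0.12391078]), np.float64(4.03608937183612))
```

```bash
python3 -m inch '[0,0,-4,0,0,0,0,-8,0,0,0,0,-11,0,0,0,0,-12,0,0,0,0,-12,0,0,0,0,-12,0,0]'; python3 -c "
from h import *
print(tool()[:2])"
```

```text
t: 33.65
tool_pos: [0.6313, 0.3043, 0.1118]
orientation: [-2.141, -2.299, 0.001]
force: [-0.5, -2.4, -0.4]
opening: 0.0336
gripper_force: 49.9
(array([0.63127059, 0.30432398, 0.11176321]), np.float64(4.0572549164202325))
```

Expected hung height is 111.7; press a little further to confirm a hard seat.

```bash
python3 -m inch '[0,0,-2,0,0,0,0,-3,0,0,0,0,-3,0,0,0,0,-3,0,0]'; python3 -c "
from h import *
print(tool()[:2])"
```

```text
t: 33.98
tool_pos: [0.6318, 0.3042, 0.1109]
orientation: [2.141, 2.298, 0.001]
force: [-5.9, -5.4, 9.7]
opening: 0.0339
gripper_force: 50.0
(array([0.63178184, 0.30420546, 0.11092366]), np.float64(4.0512788587974855))
```

```bash
python3 -m inch '[0,0,2,0,0,0,0,2,0,50,0,0,2,0,50,0,0,2,0,50,0,0,2,0,50,0,0,2,0,50,0,0,2,0,50]' && python3 -m inch '[0,0,30,0,50,0,0,60,0,50,0,-20,90,0,50,0,-40,130,0,50,0,-60,170,0,50,0,-60,190,0,50,0,-60,190,0,50,0,-60,190,0,50]'; python3 - <<'E'
from arms import *
print(tool()[:2]); c=grab("wrist","w17"); im=c["image"]
O=np.array([.5343,.3486,0]);X=np.array([-.063,.998,0]); Y=np.array([-.998,-.063,0])
S=O-Y*.095
P=lambda x,y,z:S+X*x/1000+Y*y/1000+np.array([0,0,z/1000])
# plate top expected corners, pin top, tail corners
E=[P(x,y,172) for x in(-6,0) for y in(-17,17)]+[P(-139,0,154)]+[P(-151,s,132) for s in(-17,17)]
print(proj(c,E).round().tolist())
arm(c,(150,60,420,300),z=.132)
m=cv2.inRange(cv2.cvtColor(im,cv2.COLOR_BGR2HSV),(0,0,130),(180,35,255)); m[300:]=0
n,l,st,ce=cv2.connectedComponentsWithStats(m)
for i in range(1,n):
    if st[i,4]>80:
        W=onz(c,np.argwhere(l==i)[:,::-1],.172)[:,:2].astype(np.float32)*1000; r=cv2.minAreaRect(W); print(st[i].tolist(),np.round(r[0],1),np.round(r[1],1),round(r[2],1))
print((P(-3,0,0)*1000).round(1))
E
```

```text
t: 34.57
tool_pos: [0.6313, 0.3046, 0.1107]
orientation: [-2.141, -2.299, 0.0]
force: [0.4, 0.3, -0.5]
opening: 0.0461
gripper_force: 0.0
t: 35.23
tool_pos: [0.6327, 0.2445, 0.304]
orientation: [2.14, 2.296, 0.007]
force: [0.1, 0.0, -0.1]
opening: 0.0467
gripper_force: 0.0
(array([0.63268507, 0.24446478, 0.30400887]), np.float64(4.016873267128958))
[[305.0, 70.0], [262.0, 69.0], [305.0, 62.0], [262.0, 61.0], [281.0, 222.0], [298.0, 226.0], [264.0, 225.0]]
area [ 262   78   37  145 4556] ctr [632.1 275.8] size [ 32.6 136.9] ang 3.7
[[611.0, 343.0], [620.0, 206.0], [653.0, 208.0], [644.0, 345.0]]
[0, 0, 362, 62, 4075] [543.7 373.1] [289.8  42.7] 3.6
[259, 66, 45, 10, 413] [627.8 347.6] [34.7  6.7] 4.1
[369, 164, 16, 86, 249] [719.7 240.4] [ 3.7 78.4] 0.8
[206, 234, 36, 43, 509] [592.  186.5] [25.2 36.1] 47.0
[629.3 351.6   0. ]
```

```bash
python3 -m inch '[-40,-130,0,-40,60,-157,-510,0,-84,60,-157,-510,0,-84,60,-157,-510,0,-84,60,-157,-510,0,-84,60,-157,-510,0,-84,60,-157,-510,0,-84,60,-157,-510,0,-84,60,-157,-510,0,-84,60,-157,-510,0,-84,60]' >/dev/null;python3 -m inch '[0,0,0,0,60,0,0,0,0,60]'; python3 -c "
from h import *
print(tool()[:2])"
```

```text
t: 36.28
tool_pos: [0.5074, -0.1552, 0.2985]
orientation: [-3.081, -0.605, 0.005]
force: [-0.2, 1.4, -0.4]
opening: 0.0559
gripper_force: 0.0
(array([ 0.50743568, -0.1551958 ,  0.29847339]), np.float64(-67.76224064173076))
```

```bash
python3 -m inch '[-20,-111,-30,-12,60,-20,-111,-30,-12,60,-20,-111,-30,-12,60,-20,-111,-30,-12,60,-20,-111,-30,-12,60,-20,-111,-30,-12,60]' >/dev/null; python3 - <<'E'
from arms import *
print(tool()[:2]); c=grab("wrist","w18"); im=c["image"]
print(proj(c,[[.379,-.2835,.032],[.522,-.258,.032],[.391,-.2814,.054]]).round())
for b in [(180,60,400,300)]: arm(c,b)
m=cv2.inRange(cv2.cvtColor(im,cv2.COLOR_BGR2HSV),(0,0,90),(180,60,255)); m[300:]=0
n,l,st,ce=cv2.connectedComponentsWithStats(m)
for i in range(1,n):
    if st[i,4]>80:
        W=onz(c,np.argwhere(l==i)[:,::-1],.072)[:,:2].astype(np.float32)*1000; r=cv2.minAreaRect(W); print(st[i].tolist(),np.round(r[0],1),np.round(r[1],1),round(r[2],1))
E
```

```text
(array([ 0.48919143, -0.26310116,  0.2697353 ]), np.float64(-79.43649112396356))
[[277. 261.]
 [278. 143.]
 [277. 260.]]
area [ 264  153   29  110 2944] ctr [ 444.1 -272.1] size [135.5  33.6] ang 10.6
[[374.0, -268.0], [381.0, -301.0], [514.0, -276.0], [508.0, -243.0]]
[167, 91, 36, 139, 1727] [ 487.9 -164.5] [ 13.3 147.8] 85.6
[261, 127, 35, 26, 540] [ 530.  -256.1] [25.  34.6] 10.6
[369, 198, 42, 69, 607] [ 452.3 -386.5] [44.7 69.9] 79.5
[406, 221, 20, 79, 87] [ 424.  -433.8] [101.1   9.5] 25.7
[337, 251, 54, 49, 1362] [ 391.9 -375.6] [87.2 35.2] 44.7
[166, 252, 53, 48, 1342] [ 357.4 -194.4] [34.7 86.4] 65.8
```

```bash
python3 -m inch '[-15.5,-3.5,-20,0,58,-15.5,-3.5,-60,0,58,-15.5,-3.5,-100,0,58,-15.5,-3.5,-140,0,58,-15.5,-3.5,-180,0,58,-15.5,-3.5,-220,0,58,-15.5,-3.5,-245,0,58,-15.5,-3.5,-256,0,58,-15.5,-3.5,-256,0,58,-15.5,-3.5,-256,0,58]'; python3 -m inch '[0,0,0,0,58,0,0,0,0,0,0,0,0,0,0,0,0,0,0,0,0,0,0,0,0,0,0,0,0,0,0,0,0,0,0,0,0,0,0,0]'; python3 -c "
from h import *
print(tool()[:2])"
```

```text
t: 37.67
tool_pos: [0.4743, -0.2677, 0.0159]
orientation: [3.128, 0.288, 0.001]
force: [0.7, 0.3, 0.4]
opening: 0.0544
gripper_force: 0.0
t: 38.33
tool_pos: [0.474, -0.2684, 0.0161]
orientation: [3.128, 0.285, 0.002]
force: [0.0, 3.8, 7.5]
opening: 0.0336
gripper_force: 50.0
(array([ 0.47403476, -0.26836989,  0.01607333]), np.float64(-79.57500357828654))
```

```bash
python3 -m inch '[0,0,0,0,55,0,0,0,0,55,0,0,0,0,55,0,0,-6,0,55,0,0,-6,0,55,0,0,-6,0,0,0,0,-6,0,0,0,0,-6,0,0,0,0,-6,0,0,0,0,-6,0,0]'; python3 -m inch '[0,0,0,0,0,0,0,0,0,0]'; python3 -c "
from h import *
print(tool()[:2])"; python3 -m inch '[0,0,40,0,0,0,0,80,0,0,0,0,120,0,0,0,0,160,0,0,0,0,200,0,0,0,0,220,0,0,0,0,220,0,0,0,0,220,0,0,0,0,220,0,0]'; python3 plate.py
```

```text
t: 39.17
tool_pos: [0.4733, -0.2683, 0.0089]
orientation: [3.129, 0.286, 0.0]
force: [1.1, 0.6, -1.1]
opening: 0.0336
gripper_force: 50.0
t: 39.33
tool_pos: [0.4733, -0.2683, 0.0089]
orientation: [-3.129, -0.286, 0.0]
force: [1.2, -0.8, -1.2]
opening: 0.0337
gripper_force: 50.0
(array([ 0.47329568, -0.26825752,  0.0088656 ]), np.float64(-79.5641690925258))
t: 40.08
tool_pos: [0.4725, -0.2677, 0.2267]
orientation: [-3.127, -0.286, 0.004]
force: [-0.4, 0.6, -2.5]
opening: 0.0342
gripper_force: 50.0
[267, 138, 25, 9, 199] [279. 142.] [ 8. 24.] 90.0
0.05 [[70.0, -2.9], [70.0, 4.8], [67.4, 4.8], [67.4, -3.0]]
0.06 [[71.1, -2.6], [71.1, 4.4], [68.7, 4.4], [68.7, -2.7]]
0.066 [[71.7, -2.5], [71.7, 4.2], [69.5, 4.2], [69.5, -2.5]]
[262, 152, 34, 45, 1435] [278.5 174. ] [44. 33.] 90.0
0.05 [[65.5, -4.6], [65.5, 6.1], [50.6, 6.3], [50.6, -4.8]]
0.06 [[67.0, -4.2], [67.0, 5.7], [53.4, 5.8], [53.4, -4.3]]
0.066 [[67.8, -3.9], [67.8, 5.4], [55.0, 5.5], [55.0, -4.1]]
[223, 203, 113, 21, 2201] [279. 213.] [ 20. 112.] 90.0
0.05 [[48.2, -18.1], [48.2, 20.0], [41.0, 20.3], [41.0, -18.4]]
0.06 [[51.1, -16.5], [51.1, 18.3], [44.5, 18.6], [44.5, -16.8]]
0.066 [[52.9, -15.5], [52.9, 17.3], [46.7, 17.6], [46.7, -15.8]]
```

```bash
python3 -m inch '[0,40,30,7,0,-28,515,30,83.6,0,-28,515,30,83.6,0,-28,515,30,83.6,0,-28,515,30,83.6,0,-28,515,30,83.6,0,-28,515,30,83.6,0,-28,515,30,83.6,0,-28,515,30,83.6,0,-28,515,30,83.6,0]' >/dev/null;python3 -m inch '[0,0,0,0,0,0,0,0,0,0,0,0,0,0,0]'; python3 -c "
from h import *
print(tool()[:2])"
```

```text
t: 41.22
tool_pos: [0.4507, 0.1392, 0.2558]
orientation: [-2.372, -2.058, 0.005]
force: [-0.1, 0.3, -2.8]
opening: 0.0337
gripper_force: 50.0
(array([0.45065279, 0.13915492, 0.2557652 ]), np.float64(-8.113573071518642))
```

```bash
python3 -m inch '[-6,40,0,7,0,-6,80,0,12.1,0,-6,110,0,12.1,0,-6,110,-40,12.1,0,-6,110,-80,12.1,0,-6,110,-115,12.1,0,-6,110,-130,12.1,0,-6,110,-130,12.1,0,-6,110,-130,12.1,0,-6,110,-130,12.1,0]' >/dev/null;python3 -m inch '[0,0,0,0,0,0,0,0,0,0,0,0,0,0,0]'; python3 - <<'E'
from arms import *
p,y,M=tool();print(p,y)
c=grab("wrist","w19"); im=c["image"]
O=np.array([.5343,.3486,0]); Y=np.array([-.998,-.063,0])
P=[O+Y*.095+Y*dy+np.array([0,0,z]) for z in(.156,.184,.2) for dy in(-.009,.009)]
print(proj(c,P).round().tolist())
for v in range(64,104,4): print(v,[int(x) for x in im[v,225:350:5].mean(1)])
E
```

```text
t: 42.3
tool_pos: [0.4466, 0.2497, 0.1294]
orientation: [2.142, 2.296, 0.004]
force: [0.8, -0.0, -1.8]
opening: 0.0337
gripper_force: 50.0
[0.44660726 0.24969967 0.12937253] 3.9757978785559307
[[303.0, 68.0], [254.0, 68.0], [309.0, 61.0], [248.0, 60.0], [315.0, 55.0], [243.0, 54.0]]
64 [88, 87, 87, 90, 88, 87, 110, 125, 125, 126, 155, 155, 111, 111, 112, 113, 84, 85, 85, 84, 82, 85, 84, 81, 82]
68 [89, 87, 87, 88, 87, 87, 92, 97, 96, 95, 95, 96, 94, 94, 94, 96, 84, 84, 84, 85, 84, 83, 82, 82, 83]
72 [87, 86, 88, 88, 86, 87, 85, 107, 110, 110, 135, 135, 127, 108, 107, 84, 85, 83, 83, 82, 82, 81, 82, 81, 80]
76 [87, 85, 85, 84, 86, 86, 86, 86, 100, 101, 100, 109, 109, 101, 85, 85, 83, 84, 83, 83, 83, 82, 81, 80, 81]
80 [84, 85, 85, 85, 83, 83, 83, 83, 86, 87, 86, 86, 85, 86, 83, 83, 81, 83, 81, 82, 83, 81, 81, 81, 80]
84 [122, 124, 124, 125, 122, 120, 121, 120, 121, 122, 122, 121, 119, 118, 119, 120, 120, 118, 118, 117, 115, 115, 114, 113, 112]
88 [124, 125, 124, 125, 124, 124, 125, 124, 123, 122, 124, 123, 124, 124, 123, 124, 123, 123, 122, 123, 124, 123, 125, 123, 122]
92 [123, 122, 124, 124, 125, 123, 124, 124, 124, 124, 124, 123, 124, 122, 122, 122, 123, 123, 123, 123, 123, 123, 121, 123, 121]
96 [134, 126, 124, 124, 124, 125, 124, 124, 124, 124, 125, 122, 124, 123, 124, 123, 123, 123, 123, 124, 122, 123, 122, 122, 121]
100 [149, 138, 124, 123, 124, 123, 123, 122, 123, 124, 124, 122, 122, 124, 122, 122, 123, 123, 123, 122, 124, 122, 121, 122, 121]
```

```bash
python3 -m inch '[0,0,-4,0,0,0,0,-4,0,0,-1,10,-4,0,0,-1,15,-4,0,0,-1,15,-4,0,0,-1,15,-4,0,0]'; python3 -c "
from h import *
print(tool()[:2])"
```

```text
t: 42.85
tool_pos: [0.4445, 0.2651, 0.1238]
orientation: [-2.141, -2.299, 0.0]
force: [-0.1, -1.1, -2.0]
opening: 0.0337
gripper_force: 50.0
(array([0.44445104, 0.26505269, 0.12377266]), np.float64(4.060591300814458))
```

```bash
python3 -m inch '[-1,8,0,0,0,-1.5,16,0,0,0,-2,22,0,0,0,-2,25,0,0,0,-2,26,0,0,0,-2,26,0,0,0]'; python3 -c "
from h import *
print(tool()[:2])"
```

```text
t: 43.35
tool_pos: [0.4425, 0.2906, 0.1237]
orientation: [2.142, 2.298, -0.001]
force: [-0.8, -0.4, -1.8]
opening: 0.0334
gripper_force: 50.0
(array([0.44246281, 0.29058303, 0.12372153]), np.float64(4.024947751214732))
```

```bash
python3 -m inch '[0,1,-5,0,0,0,1,-10,0,0,0,1,-14,0,0,0,1,-15,0,0,0,1,-17,0,0,0,1,-17,0,0,0,1,-17,0,0]'; python3 -c "
from h import *
print(tool()[:2])"
```

```text
t: 43.93
tool_pos: [0.4432, 0.2905, 0.1079]
orientation: [2.142, 2.296, -0.0]
force: [-2.7, -8.8, 7.0]
opening: 0.0334
gripper_force: 50.0
(array([0.44319633, 0.29052922, 0.10789196]), np.float64(3.9594893863493086))
```

Seated at the expected height (107.9 vs 108.9 mm) with upward reaction. Release, retreat, check everything.

```bash
python3 -m inch '[0,-0.5,1,0,0,0,-0.5,1,0,50,0,-0.5,1,0,50,0,-0.5,1,0,50,0,-0.5,1,0,50,0,-0.5,1,0,50,0,-0.5,1,0,50]' && python3 -m inch '[0,0,30,0,50,0,0,60,0,50,0,-20,90,0,50,0,-40,130,0,50,0,-60,170,0,50,0,-60,190,0,50,30,-60,190,0,50,70,-60,190,0,50,100,-60,190,0,50,100,-60,190,0,50]'; python3 -m inch '[0,0,0,0,50,0,0,0,0,50,0,0,0,0,50]'; python3 - <<'E'
from arms import *
p,y,M=tool();print(p,y); c=grab("wrist","w20"); im=c["image"]
O=np.array([.5343,.3486,0]);X=np.array([-.063,.998,0]); Y=np.array([-.998,-.063,0])
for s in(-95,95):
    W=[O+Y*s/1000+X*x/1000+np.array([0,0,.132]) for x in(-151,-6)]+[O+Y*s/1000+X*-.0785]
    uv=proj(c,W[:2]); print(s,uv.round().tolist(),"expected wood ctr",(W[2][:2]*1000).round(1))
    a=uv.mean(0); arm(c,(max(0,int(a[0])-55),40,int(a[0])+55,300),z=.132)
m=cv2.inRange(cv2.cvtColor(im,cv2.COLOR_BGR2HSV),(0,0,130),(180,35,255)); m[300:]=0
n,l,st,ce=cv2.connectedComponentsWithStats(m)
for i in range(1,n):
    if 150<st[i,4]<1500:
        W=onz(c,np.argwhere(l==i)[:,::-1],.172)[:,:2].astype(np.float32)*1000; r=cv2.minAreaRect(W); print(st[i].tolist(),np.round(r[0],1),np.round(r[1],1),round(r[2],1))
E
```

```text
t: 44.52
tool_pos: [0.4425, 0.291, 0.1077]
orientation: [-2.142, -2.298, 0.0]
force: [-0.7, 0.1, -0.1]
opening: 0.0463
gripper_force: 0.0
t: 45.35
tool_pos: [0.546, 0.2299, 0.2952]
orientation: [-2.145, -2.295, 0.004]
force: [0.0, 0.1, -1.0]
opening: 0.0465
gripper_force: 0.0
t: 45.6
tool_pos: [0.5419, 0.2312, 0.2982]
orientation: [2.142, 2.298, 0.001]
force: [0.4, -0.4, 1.0]
opening: 0.0469
gripper_force: 0.0
[0.541867   0.23119255 0.29820229] 4.025505027778138
-95 [[374.0, 221.0], [388.0, 65.0]] expected wood ctr [634.1 276.2]
area [ 352   69   51  150 5008] ctr [627.7 275.6] size [ 37.7 139.6] ang 2.3
[[606.0, 345.0], [612.0, 205.0], [649.0, 207.0], [644.0, 346.0]]
95 [[182.0, 219.0], [171.0, 63.0]] expected wood ctr [444.4 264.3]
area [ 155   67   50  151 5522] ctr [448.3 264. ] size [ 38.2 138.9] ang 4.5
[[424.0, 332.0], [435.0, 193.0], [473.0, 196.0], [462.0, 335.0]]
[133, 55, 46, 11, 417] [439.  335.4] [35.2  7. ] 4.9
[378, 57, 46, 11, 430] [627.7 347.2] [35.2  7.1] 2.9
[437, 160, 22, 87, 344] [687.4 236.2] [ 4.1 78. ] 0.3
[538, 260, 22, 40, 499] [810.2 169.5] [23.  41.7] 2.3
```

```bash
python3 -m inch '[0,-100,20,0,50,0,-100,20,0,50,0,-100,20,0,50,0,-100,20,0,50,0,-100,20,0,50]' >/dev/null; python3 chk.py; python3 - <<'E'
from h import *
c=grab("top"); print(proj(c,[[.4,-.151,.042],[.56,-.163,.042]]).round())
hsv=cv2.cvtColor(c["image"],cv2.COLOR_BGR2HSV)
m=cv2.inRange(hsv,(0,0,110),(180,60,255)); m[:195]=0;m[290:]=0;m[:,:310]=0;m[:,345:]=0
n,l,st,ce=cv2.connectedComponentsWithStats(m); i=1+np.argmax(st[1:,4])
W=onz(c,np.argwhere(l==i)[:,::-1],.042)[:,:2].astype(np.float32)*1000; r=cv2.minAreaRect(W); print(np.round(r[0],1),np.round(r[1],1),r[2])
m=cv2.inRange(hsv,(0,130,30),(20,255,190)); n,l,st,ce=cv2.connectedComponentsWithStats(cv2.morphologyEx(m,cv2.MORPH_OPEN,np.ones((3,3))))
print([(s.tolist(),q.round().tolist()) for s,q in zip(st[1:],ce[1:]) if s[4]>80])
E
```

```text
[0.54233727 0.1305293  0.31906412] 3.907363765988454 rad 5.304562431985882 pol 151.5223197977637
[-153, -152, -151, -150, -149, -148, -147, -137, -136, -135, -134, -133, -132, -131, -130, -129, -128, -127, -126, -125, -124, -123, -122, -121, -120, -119, -118, -117, -116, -115, -114, -113, -112, -111, -110, -109, -108, -107, -106, -105, -104, -103, -102, -101, -100, -99, -98, -97, -96, -95, -94, -93, -92, -91, -90, -89, -88, -87, -86, -85, -84, -83, -82, -81, 88, 89, 90, 91, 92, 93, 94, 95, 96]
[[328. 278.]
 [331. 214.]]
[ 480.4 -156. ] [ 13.  158.1] 85.68653869628906
[([534, 85, 18, 12, 109], [544.0, 90.0]), ([466, 87, 16, 14, 99], [475.0, 95.0]), ([289, 112, 11, 14, 133], [294.0, 118.0]), ([210, 129, 53, 19, 733], [237.0, 138.0]), ([409, 144, 18, 21, 138], [417.0, 155.0]), ([390, 166, 25, 25, 204], [402.0, 178.0]), ([516, 203, 19, 8, 81], [526.0, 207.0]), ([497, 205, 16, 11, 111], [504.0, 210.0]), ([314, 218, 12, 54, 549], [320.0, 244.0]), ([333, 219, 9, 53, 381], [337.0, 246.0]), ([227, 225, 88, 166, 5577], [265.0, 321.0]), ([123, 271, 22, 8, 134], [134.0, 275.0]), ([256, 312, 19, 25, 229], [265.0, 326.0]), ([494, 340, 66, 80, 2199], [526.0, 383.0]), ([220, 369, 21, 15, 146], [232.0, 375.0]), ([111, 378, 23, 20, 265], [121.0, 387.0]), ([301, 378, 27, 20, 212], [316.0, 387.0]), ([216, 383, 12, 21, 137], [222.0, 393.0])]
```

```bash
python3 -c "
from plant import job
print(job.close_job())"
```

```text
the job is handed in; nothing more can be done
None
```

The job is handed in, but no verdict came back; by my last camera checks the collar is tight with its pointer at the index post after four bar pulls, both wooden arms hang seated in columns 0 and 2, and the bar is back in its rest.

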